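# Put the hand tools away and lock the rack's keeper bar over them

## Robot

A 7-joint arm with a two-finger parallel gripper is mounted at the origin on the work surface. World frame = base frame: x ahead of the robot, y to its left, z up, the work surface at z = 0. Lengths are in m, angles in rad, forces in N, time in s.
With the tool pointing down it reaches from about 0.4 to 0.85 m from the base axis. Payload 10.4 kg.
Tool frame: the origin (TCP) lies midway between the tips of the shut fingers; the grasp point (between the pads) lies 19 mm behind it; z points along the fingers, y is the line along which they close (so a half turn about z gives the same grasp; the last joint's range is limited). The gripper opens to 87 mm and grips with 3 to 60 N. Pads are 19 mm wide; open, the fingers measure 117 mm over their backs; the gripper's body (75 mm by 190 mm) begins 51 mm behind the grasp point.
Start: joints at [1.105, 0.332, -0.065, 1.46, 0.022, 1.35, -0.088], TCP at [0.268, -0.565, 0.223] pointing down, gripper open.
Joint ranges: [-2.6, 2.6], [-0.5, 2.12], [-1.47, 1.34], [0.16, 2.42], [-1.27, 4.41], [0.06, 2.06], [-2.6, 2.6]. Speed limits (rad/s): [2.22, 2.22, 2.79, 2.79, 3.14, 3.14, 3.14].

## Interface

Orientations are given as a unit quaternion [x, y, z, w].
In Python, from bench import sensors, eyes, order gives the robot as it stands.
- The arm moves only by the tool arm_command, never from a script. Its argument "steps" is a list of rows, each an object with "rot": the turn, a rotation vector about the world's x, y, z in degrees, a list of three; "slide": the shift along the world's x, y, z in m, a list of three; "grip": the opening, from 0 (shut) to 1 (fully open). A call has exactly 8 rows; each row shifts and turns the commanded pose from where the row before left it; what a row does not reach is not made up. A row lasts 1/8 s, in which the tool goes at most 62.5 mm and 10.7 degrees, less where a joint would pass 70% of its speed; a pose out of reach is approached as far as the arm can. A call with a gripper value outside its range is refused whole. The fingers move at their own pace and stop on an object; "newtons" is the grip in N (left out, the last holds). Time passes only in rows, so rows that do not move let the fingers close, or fill a call up. It gives the time, the measured TCP pose, the force, the opening and the grip force at its end, in the units of the state.
- sensors.read_state(): the state, without advancing time (a new reading comes with each control period).
- eyes.camera(name): name is "side" or "top"; returns a dict with "pixels" (420x560x3 uint8, red, green, blue), "intrinsics" (3x3 intrinsics, pixels), "k1" (the pictures are not rectified: a ray, as slopes to the right and down, at radius r is drawn at 1 + k1 r^2 times it, then the intrinsics apply), "pose" (4x4, takes a point from camera to world coordinates). Camera axes: x right, y down, z forward; pixel columns grow to the right and rows downward; lengths in m; the calibration is good to about 2 mm. A picture is of the moment at which its call begins. There is no depth.
- order.close_job(): hands the job in; it is judged then, once.
Trained networks look in a picture, given as the dict that the camera call returned (one of the last four; its "shot" number tells which), for a name from the list of things; names that differ only in an ending like _2 or _b are one class to them, and where a whole thing is asked for, a point or a joint stands for the part that bears it (a point fixed in the world has none). Each returns a list of dicts, best first, with "conf" (0 to 1); they miss things now and then, are a little off and sometimes report something else, mostly with a low value. They report only what shows in the picture. A call takes as long as a camera call. They do not tell look-alikes from the thing itself.
- eyes.look_for(name, picture): "bbox" ([left, top, right, bottom] in pixels, round what is visible of it).
The state is a dict: "time": time; "joint_positions": joint angles; "joint_vel": joint speeds; "joint_torque": joint torques, N m; "ee_pos": TCP position; "eef_rot": TCP orientation; "ft_force": force on the tool from outside, world axes, zero at the start; "torque": the same for the moment, N m; "width": finger opening in m; "grip_force": force on a finger pad.
Only numpy, scipy, OpenCV 4.12 (cv2) and the standard library are available. Lean on these libraries where they do the work, as an engineer would, in place of code of your own. Each camera call takes 0.05 s, during which the arm holds its last target. There are 200 camera calls.

## Task

Put the hand tools away: lay every tool that is on the counter flat on the floor of the rack's tray, in the lanes and not across a ridge or another tool, all with their steel tips towards the green end. Lock them in: pull the red knob right out to its stop, lift the keeper bar off its pin, turn it end for end and refit it fully down on the pin with its long arm over the tray, then push the knob fully home over the bar's tail. Leave the pots, the bucket and the jar where they stand.

Things in the scene. Friction and masses are not known exactly. Their poses are not given: they have to be found in the camera images.
- rack: Wooden tool rack fixed to the counter: base board 8 mm thick, origin on the counter right under the pivot pin. z up, x towards the tray's green end. The tray is on the -y side (centre at x -30, y -123 mm), the red knob at -x, +y.
- pivot (a point): Foot of the upright steel pin on the grey pedestal (60 x 60 mm, top 50 mm above the counter); rack axes. Pin 12 mm thick, 24 mm tall, top 8 mm coned. Two cheeks on the pedestal's -x and +x sides, 41 mm apart inside, 20 mm tall, hold the bar along y: it cannot be swung round on the pin, only lifted off (by more than 24 mm).
- tray (a point): Centre of the tray floor, 8 mm above the counter; rack axes. Inside 190 (x) by 150 mm (y): three lanes along x, centres at y -50, 0, +50 mm, 46 mm wide between ridges 6 mm high; end stops 22 mm high, green at +x, plain wood at -x. A keeper fitted over the tray crosses the lanes at x 14 to 46 mm, 42 mm above the floor.
- keeper: Keeper bar 232 x 32 x 12 mm, 0.2 to 0.4 kg, loose on the pin by a 16 mm square hole. Origin: hole axis, underside. z up, x along the long aluminium arm (180 mm from the hole); dark steel tail to x -52. Black square grip block over the hole (36 x 36 mm, sides along x and y, 40 to 60 mm above the underside), near the balance point. At the start the long arm points to rack +y, away from the tray.
- keeper_tip (a point): Middle of the end of the keeper's long arm, 180 mm from the hole.
- bolt (a joint): Bolt of the red knob, in m: 0 = home (10 mm rod lies over the bar, which cannot be lifted), 0.040 = pulled out to its stop, towards rack -x; bar free. Friction of about 3 N holds it where it is left. Rod axis along x, 19 mm above the pivot point and 44 mm to its +y; home, its tip is 10 mm to +x of the pivot and clears a seated bar by 2 mm.
- bolt_knob (a point): Centre of the red knob, 36 mm in diameter, 24 mm long along x, 69 mm above the counter; moves with the bolt (home: 124 mm to -x, 44 mm to +y of the pivot). The bolt's housing, 40 (x) by 30 mm (y), 86 mm tall, stands between knob and pedestal, 32 mm from the knob when home.
- dibber: Hand tool, 165 mm long: round stainless dibber: steel 18 mm thick tapering to a point, red band on the handle. Square wooden handle 22 x 22 mm from x = -85 to +5 mm, steel to x = +80 mm. Origin: centre of the underside, x towards the steel tip. About 0.12 kg, rests on any side of its handle. May be absent: two or three of the four tools are there.
- dibber_grip (a point): The point to grip on the dibber: middle of the handle, on its axis (11 mm above what it lies on), near the centre of mass; same axes.
- dibber_tip (a point): Steel tip of the dibber, on its axis, 120 mm from the grip point.
- weeder: Hand tool, 165 mm long: slim steel shank 8 mm with a 20 mm wide flat end, blue band on the handle. Square wooden handle 22 x 22 mm from x = -85 to +5 mm, steel to x = +80 mm. Origin: centre of the underside, x towards the steel tip. About 0.12 kg, rests on any side of its handle. May be absent: two or three of the four tools are there.
- weeder_grip (a point): The point to grip on the weeder: middle of the handle, on its axis (11 mm above what it lies on), near the centre of mass; same axes.
- weeder_tip (a point): Steel tip of the weeder, on its axis, 120 mm from the grip point.
- widger: Hand tool, 165 mm long: flat steel strip 16 mm wide, yellow band on the handle. Square wooden handle 22 x 22 mm from x = -85 to +5 mm, steel to x = +80 mm. Origin: centre of the underside, x towards the steel tip. About 0.12 kg, rests on any side of its handle. May be absent: two or three of the four tools are there.
- widger_grip (a point): The point to grip on the widger: middle of the handle, on its axis (11 mm above what it lies on), near the centre of mass; same axes.
- widger_tip (a point): Steel tip of the widger, on its axis, 120 mm from the grip point.
- chisel: Hand tool, 165 mm long: dark 12 mm shank ending in an 18 mm wide flat blade, white band on the handle. Square wooden handle 22 x 22 mm from x = -85 to +5 mm, steel to x = +80 mm. Origin: centre of the underside, x towards the steel tip. About 0.12 kg, rests on any side of its handle. May be absent: two or three of the four tools are there.
- chisel_grip (a point): The point to grip on the chisel: middle of the handle, on its axis (11 mm above what it lies on), near the centre of mass; same axes.
- chisel_tip (a point): Steel tip of the chisel, on its axis, 120 mm from the grip point.
- bucket: Galvanised bucket, 110 mm wide, 100 mm tall. Bystander; origin at the centre of its underside.
- green_pot: Green ceramic pot, 100 mm wide, 90 mm tall. Bystander; origin at the centre of its underside.
- clay_pot: Terracotta pot, 72 mm wide, 70 mm tall. Bystander; origin at the centre of its underside.
- seed_jar: Seed jar, 60 mm wide, 85 mm tall. Bystander; origin at the centre of its underside.
Things that resemble listed ones, but are neither listed nor needed, are in the scene too. Leave any orange or pink look-alike of the widger alone.

How it is judged:
On the way, in this order (a step that is already met when the one before it is completed fails the run):
1. the red knob is pulled out to its stop (value of joint bolt above 0.035 m), for 0.2 s.
2. the keeper bar is lifted off its pin (z of keeper in the frame of pivot above 0.03 m), for 0.2 s.
3. the keeper bar is back on its pin, fully down, long arm over the tray (horizontal distance between keeper and pivot below 0.006 m and z of keeper in the frame of pivot between -0.004 and 0.004 m and angle between keeper's own z axis and vertical below 0.06 rad and y of keeper_tip in the frame of pivot below -0.15 m), for 0.2 s.
4. the red knob is pushed home (value of joint bolt below 0.005 m), for 0.2 s.
At the end, for the whole second after the job is handed in: Keeper flat on the pedestal, hole within 6 mm of the pin axis, height within 4 mm, long arm over the tray; bolt within 5 mm of home; every tool present lies inside the tray, its grip point under 15.5 mm above the floor (not on a ridge or a tool), tip on the green side (all of step 3 and value of joint bolt below 0.005 m and linear speed of keeper below 0.03 m/s and x of each of dibber_tip, weeder_tip, widger_tip, chisel_tip in the frame of tray above 0.06 m and x of each of dibber_grip, weeder_grip, widger_grip, chisel_grip in the frame of tray below -0.02 m and z of dibber_grip in the frame of tray between 0.004 and 0.0155 m and z of each of dibber_tip, weeder_tip, widger_tip, chisel_tip in the frame of tray below 0.021 m and y of dibber_grip in the frame of tray between -0.075 and 0.075 m and y of dibber_tip in the frame of tray between -0.075 and 0.075 m and z of weeder_grip in the frame of tray between 0.004 and 0.0155 m and y of weeder_grip in the frame of tray between -0.075 and 0.075 m and y of weeder_tip in the frame of tray between -0.075 and 0.075 m and z of widger_grip in the frame of tray between 0.004 and 0.0155 m and y of widger_grip in the frame of tray between -0.075 and 0.075 m and y of widger_tip in the frame of tray between -0.075 and 0.075 m and z of chisel_grip in the frame of tray between 0.004 and 0.0155 m and y of chisel_grip in the frame of tray between -0.075 and 0.075 m and y of chisel_tip in the frame of tray between -0.075 and 0.075 m); the robot touches nothing.
It fails at once if a bystander (pot, bucket, jar) is shifted more than 40 mm (distance of any of bucket, green_pot, clay_pot, seed_jar from where it was at the start of the episode above 0.04 m).
Of dibber, weeder, widger, chisel only 2 to 3 are there at a start; the rules pass over those that are not, and their reading is None.
At some moment in a run one of dibber, weeder, widger, chisel may be knocked a few centimetres aside while the robot is not near it.
It also fails if it takes over 208 s, if anything falls off the work surface, if the arm or the gripper's body presses on something with over 40 N, if the wrist force passes 120 N, or if a joint passes its speed limit or range.

## Working session

There is one attempt and no reset: what is moved stays moved. The work goes in short steps, Python scripts to look and compute and a tool call to move; the robot and the scene stay as the last step left them, time stands still between calls to the robot, and variables do not carry over. Pictures are saved under pics/ and viewed, at most 15 in all, crops included, and the job is handed in when it is done.

Besides the shell and the picture viewer there is one more tool, called after "Call:" as name([rows], argument=value, ...), one row to a line, values as JSON. arm_command: Moves the arm, as the interface text tells. Its arguments: {"type":"object","properties":{"steps":{"type":"array","items":{"type":"object","properties":{"rot":{"type":"array","items":{"type":"number"}},"slide":{"type":"array","items":{"type":"number"}},"grip":{"type":"number"}}}},"newtons":{"type":"number"}},"required":["steps"]}

```bash
ls; mkdir -p pics; cat > h.py <<'E'
import numpy as np, cv2
from bench import sensors, eyes, order
def px2w(p,u,v,z):
    K=np.array(p["intrinsics"]);T=np.array(p["pose"])
    d=np.array([(u-K[0,2])/K[0,0],(v-K[1,2])/K[1,1]]);s=d.copy()
    for _ in range(20): s=d/(1+p["k1"]*(s@s))
    r=T[:3,:3]@np.array([s[0],s[1],1]);o=T[:3,3]
    return o+r*(z-o[2])/r[2]
def w2px(p,w):
    K=np.array(p["intrinsics"]);T=np.array(p["pose"])
    c=T[:3,:3].T@(np.array(w)-T[:3,3]);s=c[:2]/c[2];s=s*(1+p["k1"]*(s@s))
    return np.array([K[0,0]*s[0]+K[0,2],K[1,1]*s[1]+K[1,2]])
def save(p,n): cv2.imwrite("pics/"+n,np.array(p["pixels"])[:,:,::-1])
def st():
    s=sensors.read_state();print({k:np.round(s[k],3).tolist() for k in("time","joint_positions","ee_pos","eef_rot","ft_force","width","grip_force")})
E
python3 - <<'E'
from h import *
st()
for n in("top","side"):
    p=eyes.camera(n);save(p,n+"0.png");print(n,np.round(p["pose"],3).tolist(),p["k1"],np.round(p["intrinsics"],1).tolist())
    for o in("rack","keeper","keeper_tip","bolt_knob","dibber","weeder","widger","chisel","bucket","green_pot","clay_pot","seed_jar"):
        print(o,[(np.round(b["bbox"]).tolist(),round(b["conf"],2)) for b in eyes.look_for(o,p)[:3]])
E
```

```text
pics
{'time': 0.0, 'joint_positions': [1.105, 0.333, -0.065, 1.461, 0.022, 1.35, -0.088], 'ee_pos': [0.268, -0.564, 0.222], 'eef_rot': [0.976, 0.22, -0.0, -0.001], 'ft_force': [0.328, -0.662, 0.047], 'width': 0.087, 'grip_force': 0.0}
top [[0.016, -0.995, 0.101, 0.372], [-1.0, -0.017, -0.007, -0.003], [0.008, -0.101, -0.995, 1.209], [0.0, 0.0, 0.0, 1.0]] 0.04312264592527656 [[451.7, 0.0, 268.1], [0.0, 451.7, 211.9], [0.0, 0.0, 1.0]]
rack [([178.0, 136.0, 299.0, 223.0], 0.67)]
keeper [([143.0, 155.0, 234.0, 183.0], 0.65), ([180.0, 130.0, 298.0, 224.0], 0.37), ([189.0, 166.0, 206.0, 221.0], 0.36)]
keeper_tip []
bolt_knob [([189.0, 165.0, 206.0, 223.0], 0.75)]
dibber [([374.0, 205.0, 434.0, 231.0], 0.97)]
weeder [([332.0, 137.0, 340.0, 198.0], 0.98)]
widger [([187.0, 248.0, 222.0, 306.0], 0.85), ([106.0, 275.0, 140.0, 338.0], 0.76), ([98.0, 230.0, 159.0, 263.0], 0.74)]
chisel []
bucket [([104.0, 97.0, 149.0, 145.0], 0.86)]
green_pot [([72.0, 154.0, 115.0, 195.0], 0.94), ([97.0, 226.0, 161.0, 261.0], 0.52)]
clay_pot []
seed_jar [([382.0, 260.0, 414.0, 288.0], 0.94)]
side [[-0.917, -0.264
[... 196 characters left out ...]
 199.0, 292.0, 291.0], 0.57)]
keeper [([186.0, 222.0, 232.0, 292.0], 0.63)]
keeper_tip [([184.0, 224.0, 234.0, 298.0], 0.92)]
bolt_knob [([208.0, 249.0, 268.0, 270.0], 0.62)]
dibber [([329.0, 147.0, 331.0, 175.0], 0.63)]
weeder [([244.0, 170.0, 297.0, 189.0], 0.64)]
widger [([290.0, 341.0, 352.0, 396.0], 0.73), ([225.0, 318.0, 281.0, 369.0], 0.7), ([295.0, 274.0, 347.0, 317.0], 0.7)]
chisel []
bucket [([110.0, 258.0, 159.0, 316.0], 0.66)]
green_pot [([142.0, 312.0, 185.0, 361.0], 0.67), ([321.0, 146.0, 335.0, 180.0], 0.52)]
clay_pot [([268.0, 127.0, 293.0, 158.0], 0.76), ([210.0, 245.0, 268.0, 266.0], 0.3)]
seed_jar [([362.0, 151.0, 382.0, 185.0], 0.88), ([111.0, 259.0, 159.0, 316.0], 0.21)]
```

View pics/top0.png

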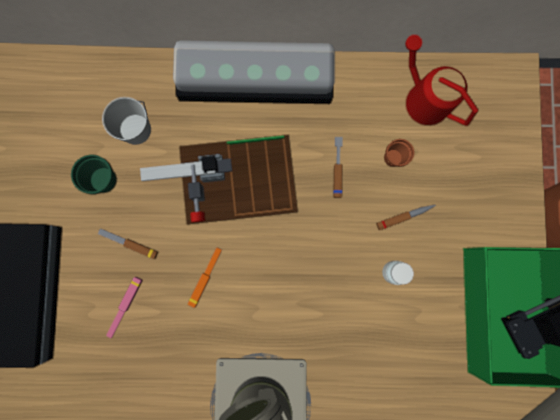

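View pics/side0.png

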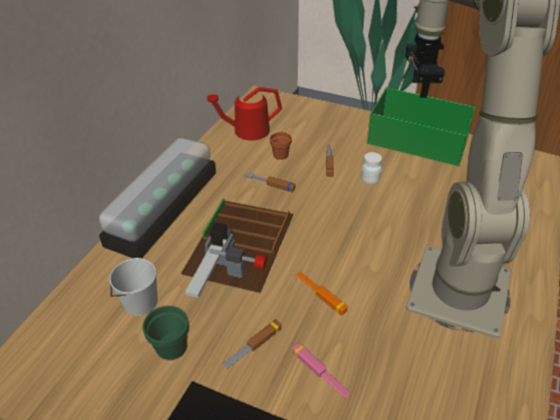

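The top picture shows the rack at (180-298,136-223) with its green end at the image top, which is world +x, and the keeper pointing left. The weeder is at (338,168), another wooden-handled tool at (405,217) and the real widger at (128,245). The orange tool (205,277) and the pink one (124,307) are decoys. The side view agrees. Next I'll zoom in to measure accurately.

```bash
python3 - <<'E'
from h import *
P={n:eyes.camera(n) for n in("top","side")}
for n,(l,t,r,b) in {"top":(135,128,303,228),"side":(175,190,300,300)}.items():
    im=np.array(P[n]["pixels"])[t:b,l:r,::-1]; k=4.6
    cv2.imwrite("pics/c_%s.png"%n,cv2.resize(im,None,fx=k,fy=k,interpolation=cv2.INTER_CUBIC))
hsv={n:cv2.cvtColor(np.ascontiguousarray(P[n]["pixels"]),cv2.COLOR_RGB2HSV) for n in P}
def blob(n,lo,hi,box):
    m=cv2.inRange(hsv[n],lo,hi); l,t,r,b=box; z=np.zeros_like(m); z[t:b,l:r]=m[t:b,l:r]
    ys,xs=np.nonzero(z); 
    return z,np.c_[xs,ys].astype(float)
for n,box in(("top",(175,130,300,230)),("side",(180,190,295,295))):
    for c,lo,hi in(("red",(0,170,90),(4,255,255)),("green",(45,100,40),(80,255,255)),("black",(0,0,0),(180,255,38))):
        z,pts=blob(n,lo,hi,box)
        if len(pts): print(n,c,len(pts),pts.mean(0).round(1),pts.min(0),pts.max(0))
# tools in the top view: handle axis by saturation vs background -> print long-axis from orange-brown dark wood
p=P["top"]
for o,box in(("widger",(95,226,162,264)),("weeder",(330,134,346,202)),("third",(370,200,438,234))):
    im=np.array(p["pixels"]).astype(float)[box[1]:box[3],box[0]:box[2]]
    bg=np.median(im.reshape(-1,3),0); d=np.abs(im-bg).sum(2)
    m=(d>75).astype(np.uint8); nn,lab,sta,_=cv2.connectedComponentsWithStats(m); k=1+sta[1:,4].argmax()
    ys,xs=np.nonzero(lab==k); w=np.array([px2w(p,x+box[0],y+box[1],0.011)[:2] for x,y in zip(xs,ys)])
    c,(a,b2),ang=cv2.minAreaRect((w*1000).astype(np.float32)); print(o,len(w),"centre",np.round(c,1),"size",round(a),round(b2),"ang",round(ang,1))
    print("  px",xs.min()+box[0],ys.min()+box[1],xs.max()+box[0],ys.max()+box[1])
canv=[]
for box in((95,226,162,264),(370,200,438,238)):
    im=np.array(p["pixels"])[box[1]:box[3],box[0]:box[0]+67,::-1];canv.append(cv2.resize(im,None,fx=7,fy=7,interpolation=cv2.INTER_CUBIC))
cv2.imwrite("pics/c_tools.png",np.vstack(canv))
E
```

```text
top red 97 [195.2 216.3] [190. 212.] [201. 221.]
top green 187 [254.7 139.5] [226. 136.] [284. 143.]
top black 238 [208.1 168.5] [192. 156.] [217. 199.]
side red 129 [259.3 261.2] [254. 254.] [265. 268.]
side green 160 [212.8 218.7] [203. 199.] [223. 238.]
side black 293 [199.4 212.3] [180. 190.] [226. 244.]
widger 432 centre [404.7 354.8] size 165 24 ang 68.1
  px 99 230 158 258
weeder 313 centre [ 581.3 -196.1] size 90 24 ang 0.0
  px 333 164 342 197
third 417 centre [ 488.9 -375.3] size 22 161 ang 21.7
  px 376 205 433 229
```

View pics/c_top.png

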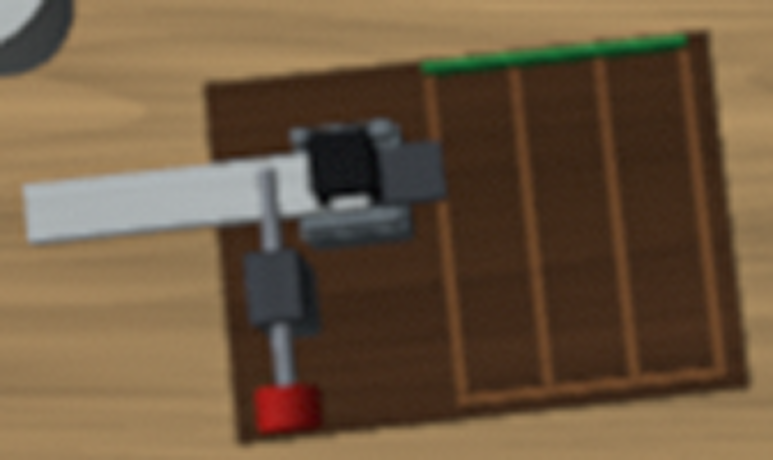

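View pics/c_side.png

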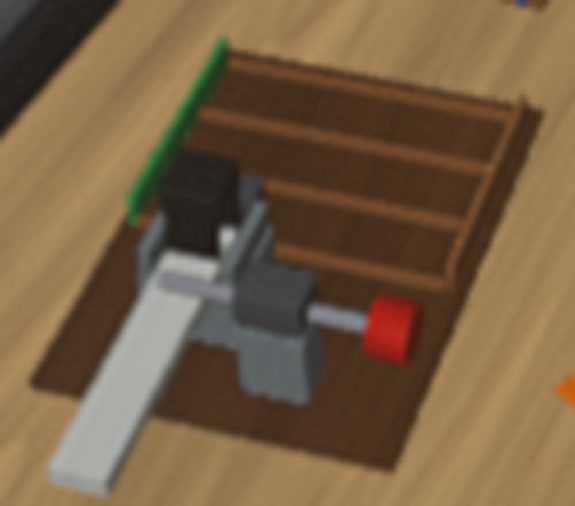

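View pics/c_tools.png

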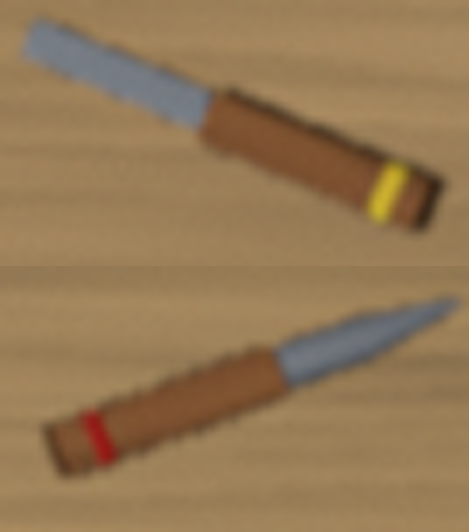

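The crops show the knob home and the keeper seated. The red-banded dibber tapers to its tip and the widger has a yellow band. Next I'll fit the rack pose from these features.

```bash
python3 - <<'E'
from h import *
from scipy.optimize import least_squares
P={n:eyes.camera(n) for n in("top","side")}
def T(x,y): return (x+.5)/4.6-.5+135,(y+.5)/4.6-.5+128
def S(x,y): return (x+.5)/4.6-.5+175,(y+.5)/4.6-.5+190
tr=np.array([-30,-123,0])
F=[("top",(195.2,216.3),[-124,44,69],2),("side",(259.3,261.2),[-124,44,69],2),
("top",(254.7,139.5),tr+[98,0,26],1.5),("side",(212.8,218.7),tr+[98,0,20],1),
("top",T(517,100),tr+[78,25,14],0),("top",T(547,385),tr+[-95,25,14],1),("top",T(632,378),tr+[-95,-25,14],1),
("top",T(513,68),tr+[95,25,14],.7),("top",T(600,60),tr+[95,-25,14],.7),
("side",S(465,222),tr+[-95,25,14],1),("side",S(488,168),tr+[-95,-25,14],1),
("top",T(342,165),[0,0,105],.5),
("top",T(25,186),[16,180,62],1),("top",T(29,242),[-16,180,62],1),("side",S(50,470),[-16,180,62],0),("top",T(442,145),[16,-52,62],.5),("top",T(445,197),[-16,-52,62],.5)]
def world(q,l):
    c,s=np.cos(q[2]),np.sin(q[2]); l=np.array(l)/1000
    return [q[0]+c*l[0]-s*l[1],q[1]+s*l[0]+c*l[1],l[2]]
def f(q): return np.concatenate([w*(w2px(P[n],world(q,l))-px) for n,px,l,w in F])
r=least_squares(f,[.57,.13,.08],loss="soft_l1"); print(r.x,np.degrees(r.x[2]))
for (n,px,l,w) in F: print(n,l,np.round(w2px(P[n],world(r.x,l))-px,1))
q=r.x; np.save("rack.npy",q)
for nm,l in(("knob",[-124,44,69]),("tray",tr),("lane+50",tr+[-37,50,0]),("lane0",tr+[-37,0,0]),("lane-50",tr+[-37,-50,0])): print(nm,np.round(world(q,l),4))
st()
# weeder: box incl. tip, handle rect; check residual of tools with side view
for o,c,a in(("widger",(404.7,354.8),None),("weeder",(581.3,-196.1),None),("dibber",(488.9,-375.3),None)):
    print(o,np.round(w2px(P["side"],[c[0]/1e3,c[1]/1e3,.011]),1))
p=P["top"];print("weeder tip",px2w(p,338,138,.011)," handle end",px2w(p,337.5,197,.011),px2w(p,337.7,164,.011))
print("wid tip",px2w(p,99+4,232,.011),"dib tip",px2w(p,433.5,205.5,.011))
E
```

```text
[0.6039636  0.14064969 0.13157901] 7.538922000630692
top [-124, 44, 69] [ 2.1 -0.8]
side [-124, 44, 69] [0.4 0.8]
top [  68 -123   26] [ 0.1 -0.7]
side [  68 -123   20] [ 0.8 -0.6]
top [ 48 -98  14] [-0.5 -1.1]
top [-125  -98   14] [0.2 0.4]
top [-125 -148   14] [ 0.4 -0.2]
top [ 65 -98  14] [-0.4 -0.3]
top [  65 -148   14] [-0.8 -0.6]
side [-125  -98   14] [1.3 1.1]
side [-125 -148   14] [1.5 0.6]
top [0, 0, 105] [-1.1 -0.8]
top [16, 180, 62] [-0.9 -0.3]
top [-16, 180, 62] [-0.7 -0.2]
side [-16, 180, 62] [12.  4.]
top [16, -52, 62] [-1.3 -1.3]
top [-16, -52, 62] [-0.6 -0.4]
knob [0.4753 0.168  0.069 ]
tray [0.5904 0.0148 0.    ]
lane+50 [0.5471 0.0595 0.    ]
lane0 [0.5537 0.0099 0.    ]
lane-50 [ 0.5602 -0.0396  0.    ]
{'time': 1.5, 'joint_positions': [1.105, 0.332, -0.065, 1.46, 0.022, 1.35, -0.088], 'ee_pos': [0.268, -0.565, 0.223], 'eef_rot': [0.976, 0.22, 0.0, 0.0], 'ft_force': [-0.306, -0.093, -0.774], 'width': 0.087, 'grip_force': 0.0}
widger [253.2 344.5]
weeder [280.5 184.3]
dibber [329.2 159.8]
weeder tip [ 0.69762024 -0.19724852  0.011     ]  handle end [ 0.53652447 -0.19617762  0.011     ] [ 0.62616442 -0.19659266  0.011     ]
wid tip [0.43295765 0.42213689 0.011     ] dib tip [ 0.517862   -0.45118724  0.011     ]
```

```bash
python3 - <<'E'
from h import *
from scipy.optimize import least_squares
P={n:eyes.camera(n) for n in("top","side")}
def T(x,y): return (x+.5)/4.6-.5+135,(y+.5)/4.6-.5+128
def S(x,y): return (x+.5)/4.6-.5+175,(y+.5)/4.6-.5+190
tr=np.array([-30,-123,0])
F=[("top",(197.3,216.3),[-124,44,69],2),("side",(259.7,261.2),[-124,44,69],2),
("top",(254.7,139.5),tr+[98,0,26],1.5),("side",(212.8,218.7),tr+[98,0,20],1),
("top",T(547,385),tr+[-95,25,14],1),("top",T(632,378),tr+[-95,-25,14],1),
("top",T(513,68),tr+[95,25,14],.7),("top",T(600,60),tr+[95,-25,14],.7),
("side",S(465,222),tr+[-95,25,14],1),("side",S(488,168),tr+[-95,-25,14],1),
("top",T(342,165),[0,0,105],.3)]
def world(q,l):
    c,s=np.cos(q[2]),np.sin(q[2]); l=np.array(l)/1000
    return [q[0]+c*l[0]-s*l[1],q[1]+s*l[0]+c*l[1],l[2]]
def f(q): return np.concatenate([w*(w2px(P[n],world(q,l))-px) for n,px,l,w in F])
r=least_squares(f,[.57,.13,.08]); q=r.x; print(q,np.degrees(q[2])); np.save("rack.npy",q)
for (n,px,l,w) in F: print(n,l,np.round(w2px(P[n],world(q,l))-px,1))
for nm,l in(("knob",[-124,44,69]),("tray",tr),("lane+50",tr+[-37,50,0]),("lane0",tr+[-37,0,0]),("lane-50",tr+[-37,-50,0])): print(nm,np.round(world(q,l),4))
E
```

```text
[0.60370385 0.14075561 0.13731792] 7.867737236205319
top [-124, 44, 69] [ 0.3 -0.6]
side [-124, 44, 69] [0.3 0.7]
top [  68 -123   26] [-0.1 -0.8]
side [  68 -123   20] [ 0.6 -0.5]
top [-125  -98   14] [0.4 0.3]
top [-125 -148   14] [ 0.6 -0.5]
top [ 65 -98  14] [-0.6 -0.4]
top [  65 -148   14] [-1.1 -0.8]
side [-125  -98   14] [1.3 0.9]
side [-125 -148   14] [1.4 0.5]
top [0, 0, 105] [-1.2 -0.7]
knob [0.4748 0.1674 0.069 ]
tray [0.5908 0.0148 0.    ]
lane+50 [0.5473 0.0593 0.    ]
lane0 [0.5542 0.0097 0.    ]
lane-50 [ 0.561  -0.0398  0.    ]
```

Call:
arm_command([
  {"slide": [0.026,0.028,0],"rot": [0,0,10],"grip": 1},
  {"slide": [0.026,0.028,0],"rot": [0,0,10],"grip": 1},
  {"slide": [0.026,0.028,0],"rot": [0,0,10],"grip": 1},
  {"slide": [0.026,0.028,0],"rot": [0,0,10],"grip": 1},
  {"slide": [0.026,0.028,-0.02],"rot": [0,0,10],"grip": 1},
  {"slide": [0.026,0.028,-0.02],"rot": [0,0,10],"grip": 1},
  {"slide": [0.026,0.028,-0.02],"rot": [0,0,10],"grip": 1},
  {"slide": [0.025,0.029,-0.02],"rot": [0,0,10],"grip": 1},
], newtons=25)

```text
time: 2.6
ee_pos: [0.4756, -0.3389, 0.1421]
eef_rot: [0.604, 0.797, 0.0, 0.0]
ft_force: [0.5, -0.1, -0.5]
width: 0.0869
grip_force: 0.0
```

Call:
arm_command([
  {"slide": [0,-0.001,-0.02],"rot": [0,0,5.8],"grip": 1},
  {"slide": [0,0,-0.03],"grip": 1},
  {"slide": [0,0,-0.03],"grip": 1},
  {"slide": [0,0,-0.03],"grip": 1},
  {"slide": [0,0,-0.02],"grip": 1},
  {"slide": [0,0,-0.008],"grip": 1},
  {"grip": 1},
  {"grip": 0},
])

```text
schema error: expected keys rot, slide, grip
```

Call:
arm_command([
  {"grip": 0},
  {"grip": 0},
  {"grip": 0},
  {"slide": [0,0,0.02],"grip": 0},
  {"slide": [0,0,0.03],"grip": 0},
  {"slide": [0,0,0.03],"grip": 0},
  {"slide": [0,0,0.03],"grip": 0},
  {"grip": 0},
])

```text
schema error: expected keys rot, slide, grip
```

All three keys are required in every row.

Call:
arm_command([
  {"slide": [0,-0.001,-0.02],"rot": [0,0,5.8],"grip": 1},
  {"slide": [0,0,-0.03],"rot": [0,0,0],"grip": 1},
  {"slide": [0,0,-0.03],"rot": [0,0,0],"grip": 1},
  {"slide": [0,0,-0.03],"rot": [0,0,0],"grip": 1},
  {"slide": [0,0,-0.02],"rot": [0,0,0],"grip": 1},
  {"slide": [0,0,-0.008],"rot": [0,0,0],"grip": 1},
  {"slide": [0,0,0],"rot": [0,0,0],"grip": 1},
  {"slide": [0,0,0],"rot": [0,0,0],"grip": 0},
])

```text
time: 3.6
ee_pos: [0.4755, -0.3412, 0.0056]
eef_rot: [0.565, 0.825, 0.0, 0.001]
ft_force: [-0.3, 0.3, -0.4]
width: 0.0824
grip_force: 0.0
```

Call:
arm_command([
  {"slide": [0,0,0],"rot": [0,0,0],"grip": 0},
  {"slide": [0,0,0],"rot": [0,0,0],"grip": 0},
  {"slide": [0,0,0],"rot": [0,0,0],"grip": 0},
  {"slide": [0,0,0.02],"rot": [0,0,0],"grip": 0},
  {"slide": [0,0,0.03],"rot": [0,0,0],"grip": 0},
  {"slide": [0,0,0.03],"rot": [0,0,0],"grip": 0},
  {"slide": [0,0,0.03],"rot": [0,0,0],"grip": 0},
  {"slide": [0,0,0],"rot": [0,0,0],"grip": 0},
])

```text
time: 4.6
ee_pos: [0.4765, -0.3416, 0.1186]
eef_rot: [0.565, 0.825, -0.0, 0.003]
ft_force: [0.1, 0.1, -0.4]
width: 0.0058
grip_force: 0.0
```

The fingers are slow, about 75 mm/s, so I lifted too early. I'll check that the dibber hasn't moved.

```bash
cat >> h.py <<'E'
def tool(p,box,thr=75):
    im=np.array(p["pixels"]).astype(float)[box[1]:box[3],box[0]:box[2]]
    bg=np.median(im.reshape(-1,3),0); d=np.abs(im-bg).sum(2)
    m=(d>thr).astype(np.uint8); nn,lab,sta,_=cv2.connectedComponentsWithStats(m); k=1+sta[1:,4].argmax()
    ys,xs=np.nonzero(lab==k); w=np.array([px2w(p,x+box[0],y+box[1],0.011)[:2] for x,y in zip(xs,ys)])
    c,s,a=cv2.minAreaRect((w*1000).astype(np.float32)); print(len(w),np.round(c,1),np.round(s),round(a,1))
E
python3 - <<'E'
from h import *
p=eyes.camera("top");save(p,"t1.png")
for o in("dibber","weeder","widger"): print(o,[(np.round(b["bbox"]).tolist(),round(b["conf"],2)) for b in eyes.look_for(o,p)[:3]])
im=np.array(p["pixels"])[180:260,340:460,::-1];cv2.imwrite("pics/t1c.png",cv2.resize(im,None,fx=5,fy=5))
E
```

```text
dibber [([375.0, 216.0, 404.0, 230.0], 0.72), ([332.0, 137.0, 342.0, 199.0], 0.2)]
weeder [([332.0, 137.0, 341.0, 201.0], 0.66), ([374.0, 216.0, 407.0, 231.0], 0.38)]
widger [([187.0, 246.0, 222.0, 307.0], 0.88), ([98.0, 231.0, 157.0, 260.0], 0.83), ([108.0, 274.0, 143.0, 342.0], 0.75)]
```

View pics/t1c.png

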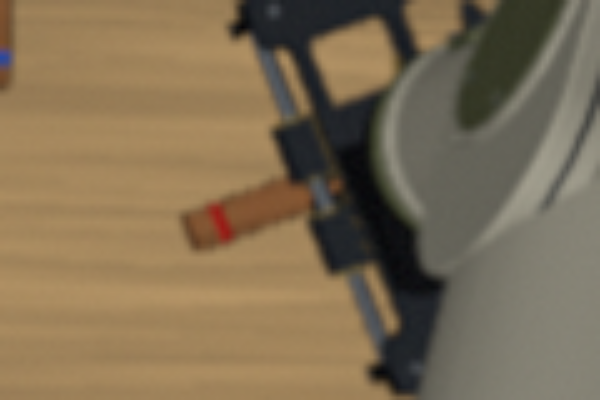

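The dibber still lies in the same place, its handle end at about pixel (377,226). I'll retry with time to close.

Call:
arm_command([
  {"slide": [0,0,0],"rot": [0,0,0],"grip": 0.6},
  {"slide": [0,0,0],"rot": [0,0,0],"grip": 0.6},
  {"slide": [0,0,0],"rot": [0,0,0],"grip": 0.6},
  {"slide": [0,0,0],"rot": [0,0,0],"grip": 0.6},
  {"slide": [0,0,-0.04],"rot": [0,0,0],"grip": 0.6},
  {"slide": [0,0,-0.04],"rot": [0,0,0],"grip": 0.6},
  {"slide": [0,0,-0.025],"rot": [0,0,0],"grip": 0.6},
  {"slide": [0,0,-0.007],"rot": [0,0,0],"grip": 0.6},
])

```text
time: 5.8
ee_pos: [0.4739, -0.3401, 0.0011]
eef_rot: [0.565, 0.825, 0.0, -0.001]
ft_force: [-0.3, 0.2, 0.5]
width: 0.0525
grip_force: 0.0
```

Call:
arm_command([
  {"slide": [0,0,0],"rot": [0,0,0],"grip": 0},
  {"slide": [0,0,0],"rot": [0,0,0],"grip": 0},
  {"slide": [0,0,0],"rot": [0,0,0],"grip": 0},
  {"slide": [0,0,0],"rot": [0,0,0],"grip": 0},
  {"slide": [0,0,0],"rot": [0,0,0],"grip": 0},
  {"slide": [0,0,0],"rot": [0,0,0],"grip": 0},
  {"slide": [0,0,0.02],"rot": [0,0,0],"grip": 0},
  {"slide": [0,0,0.03],"rot": [0,0,0],"grip": 0},
])

```text
time: 6.8
ee_pos: [0.4743, -0.3403, 0.0532]
eef_rot: [0.565, 0.825, 0.0, -0.001]
ft_force: [1.3, 0.1, -1.2]
width: 0.0219
grip_force: 25.0
```

Call:
arm_command([
  {"slide": [0.01,0.035,0.03],"rot": [0,0,9.6],"grip": 0},
  {"slide": [0.011,0.038,0.03],"rot": [0,0,9.6],"grip": 0},
  {"slide": [0.011,0.038,0],"rot": [0,0,9.6],"grip": 0},
  {"slide": [0.011,0.038,0],"rot": [0,0,9.6],"grip": 0},
  {"slide": [0.011,0.038,0],"rot": [0,0,9.6],"grip": 0},
  {"slide": [0.011,0.038,0],"rot": [0,0,9.6],"grip": 0},
  {"slide": [0.011,0.038,0],"rot": [0,0,9.6],"grip": 0},
  {"slide": [0.011,0.037,0],"rot": [0,0,9.4],"grip": 0},
])

```text
time: 7.8
ee_pos: [0.5621, -0.0396, 0.1137]
eef_rot: [-0.07, 0.998, -0.0, 0.0]
ft_force: [0.1, -0.9, -1.6]
width: 0.0221
grip_force: 25.0
```

Call:
arm_command([
  {"slide": [0,0,0],"rot": [0,0,0],"grip": 0},
  {"slide": [0,0,-0.03],"rot": [0,0,0],"grip": 0},
  {"slide": [0,0,-0.02],"rot": [0,0,0],"grip": 0},
  {"slide": [0,0,0],"rot": [0,0,0],"grip": 0},
  {"slide": [0,0,0],"rot": [0,0,0],"grip": 0},
  {"slide": [0,0,0],"rot": [0,0,0],"grip": 0},
  {"slide": [0,0,0],"rot": [0,0,0],"grip": 0},
  {"slide": [0,0,0],"rot": [0,0,0],"grip": 0},
])

```text
time: 8.8
ee_pos: [0.562, -0.0408, 0.0629]
eef_rot: [-0.068, 0.998, -0.0, 0.0]
ft_force: [-0.1, 0.2, -1.4]
width: 0.0217
grip_force: 25.0
```

```bash
python3 - <<'E'
from h import *
s=sensors.read_state();q=np.load("rack.npy");e=np.array(s["ee_pos"]);r=s["eef_rot"]
print(e,np.degrees(2*np.arctan2(r[1],r[0]))%360,r,s["joint_positions"])
p=eyes.camera("top");im=np.array(p["pixels"])[100:250,160:360,::-1];cv2.imwrite("pics/t2.png",cv2.resize(im,None,fx=4,fy=4,interpolation=cv2.INTER_CUBIC))
E
```

```text
[ 0.56195782 -0.04078599  0.0628718 ] 187.76683594157032 [-6.77265458e-02  9.97703904e-01 -4.24355677e-05  1.80351966e-04] [ 0.60693418  0.44917952 -0.74673551  1.77048943  0.34558032  1.05717414
  1.44335481]
```

View pics/t2.png

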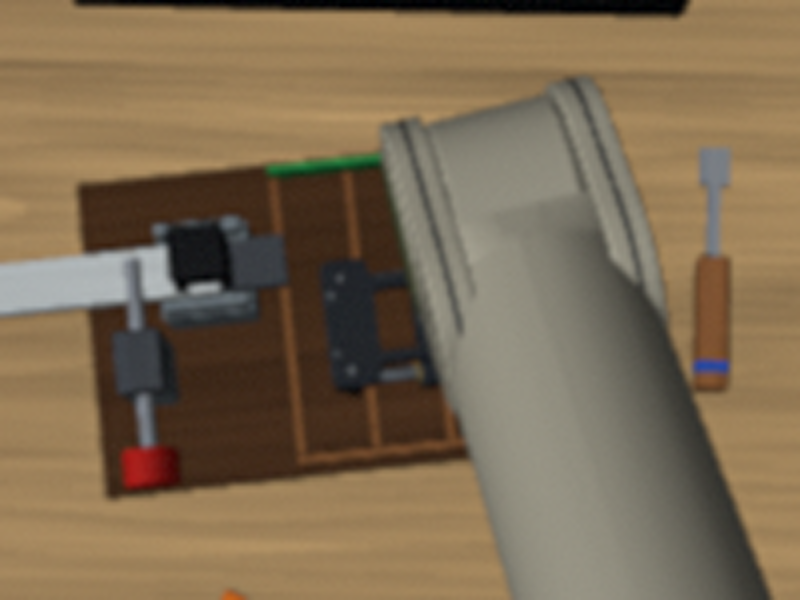

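The dibber hangs over the lane. The finger backs (±26 mm) would meet the 6 mm ridges, so I'll release with the tips just above them.

Call:
arm_command([
  {"slide": [0,0,-0.02],"rot": [0,0,0],"grip": 0},
  {"slide": [0,0,-0.016],"rot": [0,0,0],"grip": 0},
  {"slide": [0,0,-0.01],"rot": [0,0,0],"grip": 0},
  {"slide": [0,0,0],"rot": [0,0,0],"grip": 0},
  {"slide": [0,0,0],"rot": [0,0,0],"grip": 0.45},
  {"slide": [0,0,0],"rot": [0,0,0],"grip": 0.45},
  {"slide": [0,0,0],"rot": [0,0,0],"grip": 0.45},
  {"slide": [0,0,0],"rot": [0,0,0],"grip": 0.45},
])

```text
time: 9.85
ee_pos: [0.562, -0.0408, 0.0168]
eef_rot: [-0.068, 0.998, -0.0, 0.0]
ft_force: [-0.7, -0.5, 0.7]
width: 0.0392
grip_force: 0.0
```

Call:
arm_command([
  {"slide": [0,0,0.03],"rot": [0,0,0],"grip": 0.6},
  {"slide": [0,0,0.03],"rot": [0,0,0],"grip": 0.6},
  {"slide": [0,0,0.04],"rot": [0,0,0],"grip": 0.6},
  {"slide": [0.005,-0.04,0],"rot": [0,0,-2],"grip": 0.6},
  {"slide": [0.005,-0.04,0],"rot": [0,0,-2],"grip": 0.6},
  {"slide": [0.005,-0.04,0],"rot": [0,0,-2],"grip": 0.6},
  {"slide": [0.004,-0.035,0],"rot": [0,0,-2],"grip": 0.6},
  {"slide": [0,0,0],"rot": [0,0,0],"grip": 0.6},
])

```text
time: 10.85
ee_pos: [0.5797, -0.2009, 0.1152]
eef_rot: [0.006, 1.0, -0.0, -0.001]
ft_force: [1.1, 1.0, 0.3]
width: 0.0519
grip_force: 0.0
```

```bash
python3 - <<'E'
from h import *
s=sensors.read_state();e=np.array(s["ee_pos"]);r=s["eef_rot"]
print(e,np.degrees(2*np.arctan2(r[1],r[0]))%360,s["width"])
p=eyes.camera("top");c=eyes.camera("side")
for o in("weeder","dibber","widger"): print(o,[(np.round(b["bbox"]).tolist(),round(b["conf"],2)) for b in eyes.look_for(o,p)[:3]],[(np.round(b["bbox"]).tolist(),round(b["conf"],2)) for b in eyes.look_for(o,c)[:3]])
a=np.array(c["pixels"])[160:300,170:350,::-1];cv2.imwrite("pics/t3.png",cv2.resize(a,None,fx=4,fy=4,interpolation=cv2.INTER_CUBIC))
E
```

```text
[ 0.57973727 -0.20087838  0.11521363] 179.355382611037 0.05188718927783005
weeder [([333.0, 137.0, 342.0, 201.0], 0.47), ([176.0, 132.0, 298.0, 222.0], 0.43)] [([244.0, 172.0, 296.0, 191.0], 0.66), ([185.0, 221.0, 232.0, 292.0], 0.26)]
dibber [([273.0, 145.0, 287.0, 203.0], 0.9), ([192.0, 165.0, 206.0, 222.0], 0.54)] [([226.0, 205.0, 280.0, 222.0], 0.55), ([244.0, 175.0, 296.0, 191.0], 0.54), ([181.0, 198.0, 292.0, 290.0], 0.48)]
widger [([107.0, 273.0, 142.0, 336.0], 0.8), ([98.0, 230.0, 158.0, 261.0], 0.65), ([186.0, 247.0, 224.0, 306.0], 0.59)] [([299.0, 275.0, 349.0, 313.0], 0.71), ([180.0, 203.0, 290.0, 290.0], 0.69), ([188.0, 223.0, 233.0, 296.0], 0.69)]
```

View pics/t3.png

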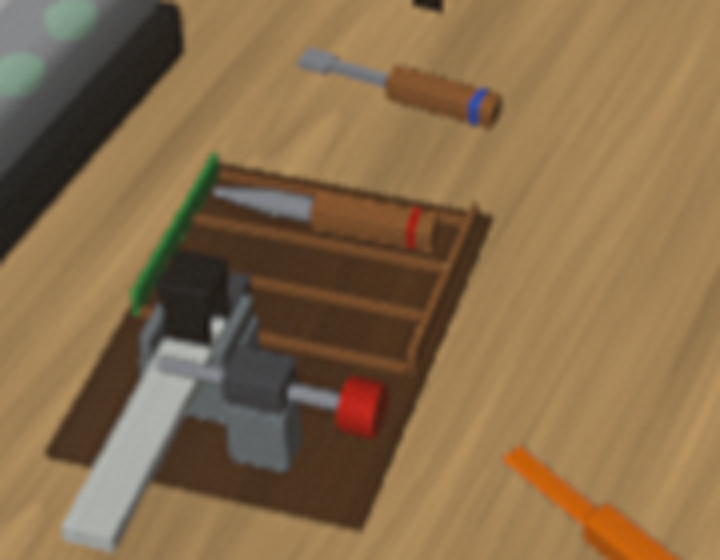

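The dibber lies in the far lane with its tip towards green, and the weeder hasn't moved. Next is the weeder, gripped a little higher.

Call:
arm_command([
  {"slide": [0.0015,0.004,-0.02],"rot": [0,0,0],"grip": 0.6},
  {"slide": [0,0,-0.03],"rot": [0,0,0],"grip": 0.6},
  {"slide": [0,0,-0.03],"rot": [0,0,0],"grip": 0.6},
  {"slide": [0,0,-0.02],"rot": [0,0,0],"grip": 0.6},
  {"slide": [0,0,-0.008],"rot": [0,0,0],"grip": 0.6},
  {"slide": [0,0,0],"rot": [0,0,0],"grip": 0.6},
  {"slide": [0,0,0],"rot": [0,0,0],"grip": 0},
  {"slide": [0,0,0],"rot": [0,0,0],"grip": 0},
])

```text
time: 12.25
ee_pos: [0.5829, -0.1919, 0.0095]
eef_rot: [0.002, 1.0, -0.0, 0.001]
ft_force: [-0.5, 0.1, -0.4]
width: 0.0393
grip_force: 0.0
```

Call:
arm_command([
  {"slide": [0,0,0],"rot": [0,0,0],"grip": 0},
  {"slide": [0,0,0],"rot": [0,0,0],"grip": 0},
  {"slide": [0,0,0],"rot": [0,0,0],"grip": 0},
  {"slide": [0,0,0],"rot": [0,0,0],"grip": 0},
  {"slide": [0,0,0.02],"rot": [0,0,0],"grip": 0},
  {"slide": [0,0,0.03],"rot": [0,0,0],"grip": 0},
  {"slide": [0,0,0.03],"rot": [0,0,0],"grip": 0},
  {"slide": [0,0,0],"rot": [0,0,0],"grip": 0},
])

```text
time: 13.25
ee_pos: [0.5839, -0.1917, 0.0919]
eef_rot: [0.002, 1.0, -0.001, 0.002]
ft_force: [0.0, -0.8, -1.4]
width: 0.0219
grip_force: 25.0
```

Call:
arm_command([
  {"slide": [-0.005,0.034,0],"rot": [0,0,1.4],"grip": 0},
  {"slide": [-0.005,0.034,0],"rot": [0,0,1.4],"grip": 0},
  {"slide": [-0.005,0.034,0],"rot": [0,0,1.4],"grip": 0},
  {"slide": [-0.004,0.034,0],"rot": [0,0,1.3],"grip": 0},
  {"slide": [-0.004,0.034,0],"rot": [0,0,1.3],"grip": 0},
  {"slide": [-0.004,0.0315,0],"rot": [0,0,1.3],"grip": 0},
  {"slide": [0,0,0],"rot": [0,0,0],"grip": 0},
  {"slide": [0,0,0],"rot": [0,0,0],"grip": 0},
])

```text
time: 14.25
ee_pos: [0.5551, 0.01, 0.0885]
eef_rot: [-0.069, 0.998, -0.0, -0.0]
ft_force: [0.5, -0.5, -0.5]
width: 0.022
grip_force: 25.0
```

Call:
arm_command([
  {"slide": [0.001,0,-0.03],"rot": [0,0,0],"grip": 0},
  {"slide": [0,0,-0.025],"rot": [0,0,0],"grip": 0},
  {"slide": [0,0,-0.012],"rot": [0,0,0],"grip": 0},
  {"slide": [0,0,-0.003],"rot": [0,0,0],"grip": 0},
  {"slide": [0,0,0],"rot": [0,0,0],"grip": 0},
  {"slide": [0,0,0],"rot": [0,0,0],"grip": 0.45},
  {"slide": [0,0,0],"rot": [0,0,0],"grip": 0.45},
  {"slide": [0,0,0],"rot": [0,0,0],"grip": 0.45},
])

```text
time: 15.25
ee_pos: [0.5566, 0.0097, 0.019]
eef_rot: [-0.069, 0.998, -0.0, 0.0]
ft_force: [-0.2, -0.5, 0.1]
width: 0.0376
grip_force: 0.0
```

Call:
arm_command([
  {"slide": [0,0,0.03],"rot": [0,0,0],"grip": 0.45},
  {"slide": [0,0,0.04],"rot": [0,0,0],"grip": 0.6},
  {"slide": [0,0,0.05],"rot": [0,0,0],"grip": 0.6},
  {"slide": [-0.01,0.02,0.04],"rot": [0,0,10],"grip": 0.6},
  {"slide": [-0.03,0.05,0],"rot": [0,0,10],"grip": 0.6},
  {"slide": [-0.03,0.05,0],"rot": [0,0,10],"grip": 0.6},
  {"slide": [-0.03,0.05,0],"rot": [0,0,10],"grip": 0.6},
  {"slide": [0,0,0],"rot": [0,0,0],"grip": 0.6},
])

```text
time: 16.25
ee_pos: [0.454, 0.1839, 0.1792]
eef_rot: [-0.41, 0.912, -0.0, 0.0]
ft_force: [0.5, -0.3, 0.2]
width: 0.0521
grip_force: 0.0
```

```bash
python3 - <<'E'
from h import *
s=sensors.read_state();e=np.array(s["ee_pos"]);r=s["eef_rot"]
print(e,np.degrees(2*np.arctan2(r[1],r[0]))%360,s["width"])
p=eyes.camera("top");c=eyes.camera("side")
for o in("weeder","dibber","widger"): print(o,[(np.round(b["bbox"]).tolist(),round(b["conf"],2)) for b in eyes.look_for(o,p)[:3]])
tool(p,(95,226,162,264))
a=np.array(c["pixels"])[190:400,170:370,::-1];b=np.array(p["pixels"])[120:330,90:310,::-1]
k=lambda a:cv2.resize(a,(400,420),interpolation=cv2.INTER_CUBIC);cv2.imwrite("pics/t4.png",np.hstack([k(a),k(b)]))
E
```

```text
[0.45398183 0.18388641 0.17918098] 228.41077739699628 0.052106463026855086
weeder [([252.0, 144.0, 267.0, 207.0], 0.87), ([99.0, 230.0, 116.0, 239.0], 0.69)]
dibber [([272.0, 146.0, 287.0, 203.0], 0.72)]
widger [([107.0, 274.0, 142.0, 336.0], 0.88), ([211.0, 248.0, 223.0, 263.0], 0.58)]
126 [402.8 364.3] [113.  15.] 28.8
```

View pics/t4.png

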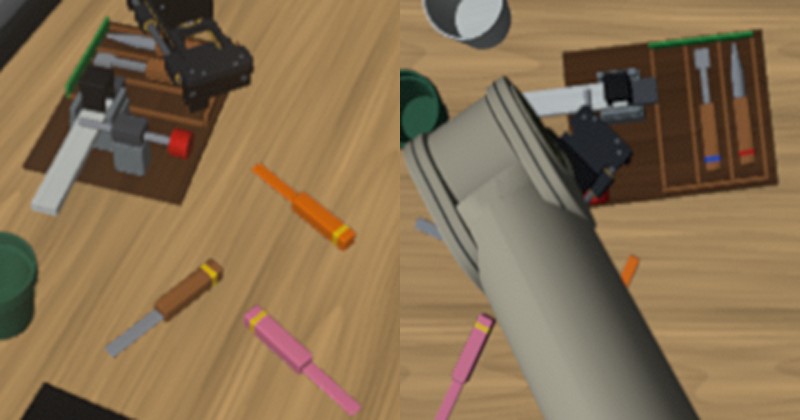

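Both tools lie in their lanes and the widger hasn't moved. Next is the widger.

Call:
arm_command([
  {"slide": [-0.016,0.034,0],"rot": [0,0,5],"grip": 0.6},
  {"slide": [-0.016,0.034,0],"rot": [0,0,5],"grip": 0.6},
  {"slide": [-0.016,0.034,-0.02],"rot": [0,0,5],"grip": 0.6},
  {"slide": [-0.0155,0.034,-0.03],"rot": [0,0,4.7],"grip": 0.6},
  {"slide": [0,0,-0.03],"rot": [0,0,0],"grip": 0.6},
  {"slide": [0,0,-0.02],"rot": [0,0,0],"grip": 0.6},
  {"slide": [0,0,0],"rot": [0,0,0],"grip": 0.6},
  {"slide": [0,0,0],"rot": [0,0,0],"grip": 0.6},
])

```text
time: 17.5
ee_pos: [0.3937, 0.3157, 0.0795]
eef_rot: [-0.555, 0.832, 0.0, 0.001]
ft_force: [-0.0, -0.0, 0.2]
width: 0.0522
grip_force: 0.0
```

Call:
arm_command([
  {"slide": [-0.002,0.004,-0.03],"rot": [0,0,0.5],"grip": 0.6},
  {"slide": [0,0,-0.025],"rot": [0,0,0],"grip": 0.6},
  {"slide": [0,0,-0.015],"rot": [0,0,0],"grip": 0.6},
  {"slide": [0,0,0],"rot": [0,0,0],"grip": 0},
  {"slide": [0,0,0],"rot": [0,0,0],"grip": 0},
  {"slide": [0,0,0],"rot": [0,0,0],"grip": 0},
  {"slide": [0,0,0],"rot": [0,0,0],"grip": 0},
  {"slide": [0,0,0],"rot": [0,0,0],"grip": 0},
])

```text
time: 18.5
ee_pos: [0.3912, 0.3199, 0.0091]
eef_rot: [-0.56, 0.829, -0.0, 0.0]
ft_force: [-0.8, -1.0, 6.4]
width: 0.0217
grip_force: 25.0
```

Call:
arm_command([
  {"slide": [0,0,0],"rot": [0,0,0],"grip": 0},
  {"slide": [0,0,0.02],"rot": [0,0,0],"grip": 0},
  {"slide": [0,0,0.04],"rot": [0,0,0],"grip": 0},
  {"slide": [0,0,0.04],"rot": [0,0,0],"grip": 0},
  {"slide": [0,0,0.04],"rot": [0,0,0],"grip": 0},
  {"slide": [0,0,0.04],"rot": [0,0,0],"grip": 0},
  {"slide": [0,0,0],"rot": [0,0,0],"grip": 0},
  {"slide": [0,0,0],"rot": [0,0,0],"grip": 0},
])

```text
time: 19.5
ee_pos: [0.3905, 0.3194, 0.1884]
eef_rot: [-0.56, 0.829, -0.0, -0.0]
ft_force: [-0.3, -0.6, -1.2]
width: 0.0217
grip_force: 25.0
```

Call:
arm_command([
  {"slide": [0.02,-0.033,0],"rot": [0,0,-7.5],"grip": 0},
  {"slide": [0.02,-0.033,0],"rot": [0,0,-7.5],"grip": 0},
  {"slide": [0.02,-0.033,0],"rot": [0,0,-7.5],"grip": 0},
  {"slide": [0.02,-0.033,0],"rot": [0,0,-7.5],"grip": 0},
  {"slide": [0.02,-0.033,0],"rot": [0,0,-7.5],"grip": 0},
  {"slide": [0.02,-0.033,0],"rot": [0,0,-7.5],"grip": 0},
  {"slide": [0.02,-0.033,0],"rot": [0,0,-7.5],"grip": 0},
  {"slide": [0.017,-0.032,0],"rot": [0,0,-7.7],"grip": 0},
])

```text
time: 20.5
ee_pos: [0.5476, 0.0555, 0.1872]
eef_rot: [-0.067, 0.998, 0.0, -0.001]
ft_force: [0.3, 0.3, -0.3]
width: 0.0217
grip_force: 25.0
```

Call:
arm_command([
  {"slide": [0,0,-0.02],"rot": [0,0,0],"grip": 0},
  {"slide": [0,0,-0.03],"rot": [0,0,0],"grip": 0},
  {"slide": [0,0,-0.03],"rot": [0,0,0],"grip": 0},
  {"slide": [0,0,-0.02],"rot": [0,0,0],"grip": 0},
  {"slide": [0,0,0],"rot": [0,0,0],"grip": 0},
  {"slide": [0,0,0],"rot": [0,0,0],"grip": 0},
  {"slide": [0,0,0],"rot": [0,0,0],"grip": 0},
  {"slide": [0,0,0],"rot": [0,0,0],"grip": 0},
])

```text
time: 21.5
ee_pos: [0.5483, 0.0568, 0.0893]
eef_rot: [-0.069, 0.998, -0.0, 0.001]
ft_force: [-0.6, 0.0, -0.7]
width: 0.0218
grip_force: 25.0
```

Call:
arm_command([
  {"slide": [0,0,-0.03],"rot": [0,0,0],"grip": 0},
  {"slide": [0,0,-0.025],"rot": [0,0,0],"grip": 0},
  {"slide": [0,0,-0.012],"rot": [0,0,0],"grip": 0},
  {"slide": [0,0,-0.003],"rot": [0,0,0],"grip": 0},
  {"slide": [0,0,0],"rot": [0,0,0],"grip": 0},
  {"slide": [0,0,0],"rot": [0,0,0],"grip": 0.45},
  {"slide": [0,0,0],"rot": [0,0,0],"grip": 0.45},
  {"slide": [0,0,0],"rot": [0,0,0],"grip": 0.45},
])

```text
time: 22.5
ee_pos: [0.548, 0.0567, 0.0189]
eef_rot: [-0.069, 0.998, -0.0, 0.0]
ft_force: [-0.1, -0.5, 0.1]
width: 0.0371
grip_force: 0.0
```

Call:
arm_command([
  {"slide": [0,0,0],"rot": [0,0,0],"grip": 0.45},
  {"slide": [0,0,0.04],"rot": [0,0,0],"grip": 0.45},
  {"slide": [0,0,0.04],"rot": [0,0,0],"grip": 0.6},
  {"slide": [0,0,0.05],"rot": [0,0,0],"grip": 0.7},
  {"slide": [-0.01,0.02,0],"rot": [0,0,0],"grip": 0.7},
  {"slide": [-0.02,0.03,0],"rot": [0,0,0],"grip": 0.7},
  {"slide": [-0.02,0.03,0],"rot": [0,0,0],"grip": 0.7},
  {"slide": [-0.023,0.031,0],"rot": [0,0,0],"grip": 0.7},
])

```text
time: 23.5
ee_pos: [0.4734, 0.1689, 0.1477]
eef_rot: [-0.069, 0.998, -0.0, -0.0]
ft_force: [-0.4, 0.9, -0.2]
width: 0.0609
grip_force: 0.0
```

```bash
python3 - <<'E'
from h import *
s=sensors.read_state();e=np.array(s["ee_pos"]);r=s["eef_rot"]
print(e,np.degrees(2*np.arctan2(r[1],r[0]))%360,s["width"])
p=eyes.camera("top");c=eyes.camera("side")
for o in("weeder","dibber","widger","bolt_knob"): print(o,[(np.round(b["bbox"]).tolist(),round(b["conf"],2)) for b in eyes.look_for(o,p)[:3]])
a=np.array(c["pixels"])[180:310,165:305,::-1];b=np.array(p["pixels"])[120:250,170:310,::-1]
k=lambda a:cv2.resize(a,(400,372),interpolation=cv2.INTER_CUBIC);cv2.imwrite("pics/t5.png",np.hstack([k(a),k(b)]))
E
```

```text
[0.47339697 0.16889128 0.14774508] 187.88208366360115 0.06093573524435317
weeder []
dibber [([273.0, 143.0, 288.0, 204.0], 0.67)]
widger [([108.0, 273.0, 140.0, 337.0], 0.89), ([235.0, 147.0, 249.0, 209.0], 0.76)]
bolt_knob [([192.0, 166.0, 199.0, 187.0], 0.66)]
```

View pics/t5.png

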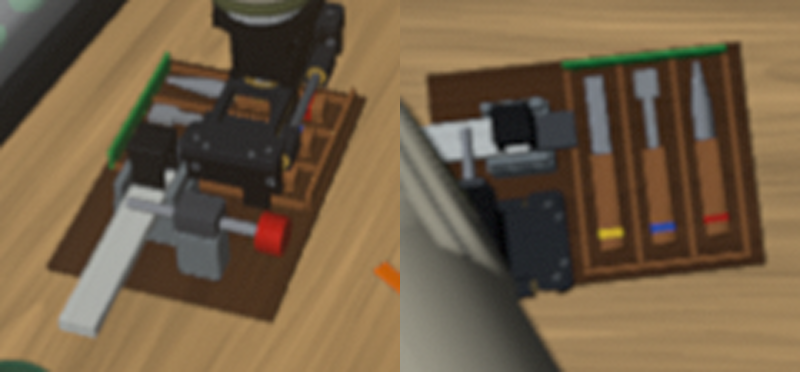

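All three tools lie in their lanes with the tips at the green end. Next is the knob.

Call:
arm_command([
  {"slide": [0.001,-0.001,-0.03],"rot": [0,0,0],"grip": 0.7},
  {"slide": [0,0,-0.03],"rot": [0,0,0],"grip": 0.7},
  {"slide": [0,0,-0.025],"rot": [0,0,0],"grip": 0.7},
  {"slide": [0,0,-0.012],"rot": [0,0,0],"grip": 0.7},
  {"slide": [0,0,0],"rot": [0,0,0],"grip": 0},
  {"slide": [0,0,0],"rot": [0,0,0],"grip": 0},
  {"slide": [0,0,0],"rot": [0,0,0],"grip": 0},
  {"slide": [0,0,0],"rot": [0,0,0],"grip": 0},
])

```text
time: 24.8
ee_pos: [0.4764, 0.1668, 0.0523]
eef_rot: [-0.069, 0.998, 0.0, 0.001]
ft_force: [0.2, -0.1, 4.0]
width: 0.0354
grip_force: 25.0
```

Call:
arm_command([
  {"slide": [0,0,0],"rot": [0,0,0],"grip": 0},
  {"slide": [0,0,0],"rot": [0,0,0],"grip": 0},
  {"slide": [-0.003,-0.0005,0],"rot": [0,0,0],"grip": 0},
  {"slide": [-0.005,-0.0005,0],"rot": [0,0,0],"grip": 0},
  {"slide": [-0.005,-0.001,0],"rot": [0,0,0],"grip": 0},
  {"slide": [0,0,0],"rot": [0,0,0],"grip": 0},
  {"slide": [0,0,0],"rot": [0,0,0],"grip": 0},
  {"slide": [0,0,0],"rot": [0,0,0],"grip": 0},
])

```text
time: 25.8
ee_pos: [0.4627, 0.1651, 0.0521]
eef_rot: [-0.069, 0.998, 0.0, 0.0]
ft_force: [-1.8, -0.3, 9.9]
width: 0.0355
grip_force: 25.0
```

Call:
arm_command([
  {"slide": [-0.006,-0.0008,0.001],"rot": [0,0,0],"grip": 0},
  {"slide": [-0.006,-0.0008,0],"rot": [0,0,0],"grip": 0},
  {"slide": [-0.006,-0.0008,0],"rot": [0,0,0],"grip": 0},
  {"slide": [-0.005,-0.0007,0],"rot": [0,0,0],"grip": 0},
  {"slide": [-0.003,-0.0004,0],"rot": [0,0,0],"grip": 0},
  {"slide": [-0.002,-0.0003,0],"rot": [0,0,0],"grip": 0},
  {"slide": [0,0,0],"rot": [0,0,0],"grip": 0},
  {"slide": [0,0,0],"rot": [0,0,0],"grip": 0},
])

```text
time: 26.8
ee_pos: [0.4383, 0.1619, 0.0533]
eef_rot: [-0.068, 0.998, 0.002, 0.004]
ft_force: [22.3, 8.7, -19.4]
width: 0.0352
grip_force: 25.0
```

The knob hit its stop: about 22 N after 38 mm of travel. I'll release it and go to the grip block, closing along rack x first to centre on it.

Call:
arm_command([
  {"slide": [0.001,0,0],"rot": [0,0,0],"grip": 0.7},
  {"slide": [0,0,0],"rot": [0,0,0],"grip": 0.7},
  {"slide": [0,0,0],"rot": [0,0,0],"grip": 0.7},
  {"slide": [0,0,0],"rot": [0,0,0],"grip": 0.7},
  {"slide": [0,0,0.04],"rot": [0,0,0],"grip": 0.7},
  {"slide": [0,0,0.05],"rot": [0,0,0],"grip": 0.8},
  {"slide": [0,0,0.05],"rot": [0,0,-9],"grip": 0.8},
  {"slide": [0,0,0],"rot": [0,0,-9],"grip": 0.8},
])

```text
time: 27.8
ee_pos: [0.4375, 0.1617, 0.1961]
eef_rot: [0.091, 0.996, 0.0, 0.003]
ft_force: [0.3, -0.1, -0.7]
width: 0.0693
grip_force: 0.0
```

Call:
arm_command([
  {"slide": [0.02,-0.003,0],"rot": [0,0,-9],"grip": 0.8},
  {"slide": [0.02,-0.003,0],"rot": [0,0,-9],"grip": 0.8},
  {"slide": [0.02,-0.003,0],"rot": [0,0,-9],"grip": 0.8},
  {"slide": [0.02,-0.003,0],"rot": [0,0,-9],"grip": 0.8},
  {"slide": [0.02,-0.002,0],"rot": [0,0,-9],"grip": 0.8},
  {"slide": [0.02,-0.002,0],"rot": [0,0,-9],"grip": 0.8},
  {"slide": [0.02,-0.002,0],"rot": [0,0,-9],"grip": 0.8},
  {"slide": [0.022,-0.002,0],"rot": [0,0,-9],"grip": 0.8},
])

```text
time: 28.8
ee_pos: [0.5982, 0.1408, 0.1924]
eef_rot: [0.659, 0.752, -0.0, -0.0]
ft_force: [0.0, -0.7, -0.7]
width: 0.0695
grip_force: 0.0
```

```bash
python3 - <<'E'
from h import *
s=sensors.read_state();e=np.array(s["ee_pos"]);r=s["eef_rot"]
print(e,np.degrees(2*np.arctan2(r[1],r[0]))%360,s["width"])
c=eyes.camera("side");a=np.array(c["pixels"])[180:310,165:305,::-1]
cv2.imwrite("pics/t6.png",cv2.resize(a,(600,557),interpolation=cv2.INTER_CUBIC))
hv=cv2.cvtColor(np.ascontiguousarray(c["pixels"]),cv2.COLOR_RGB2HSV);m=cv2.inRange(hv,(0,170,90),(4,255,255))|cv2.inRange(hv,(172,170,90),(180,255,255));ys,xs=np.nonzero(m[230:300,220:300]);print("knob side px",xs.mean()+220,ys.mean()+230)
q=np.load("rack.npy");u=np.array([np.cos(q[2]),np.sin(q[2])])
for d in(0,.04):
    k=q[:2]+u*(-.124-d)+.044*np.array([-u[1],u[0]]);print(d,w2px(c,[*k,.069]))
E
```

```text
[0.59823748 0.14081443 0.19236107] 97.57896371084288 0.06953578451040521
knob side px 274.01666666666665 264.25
0 [260.01105275 261.90332569]
0.04 [275.76141391 265.17895502]
```

View pics/t6.png

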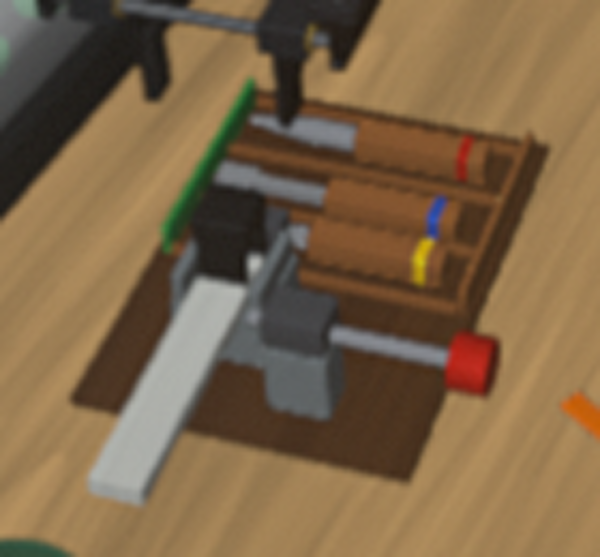

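The knob is out (side pixel x 274, 276 predicted at the stop) and the block is clear. Descending onto it.

Call:
arm_command([
  {"slide": [0.005,0,-0.03],"rot": [0,0,0.3],"grip": 0.8},
  {"slide": [0,0,-0.03],"rot": [0,0,0],"grip": 0.8},
  {"slide": [0,0,-0.03],"rot": [0,0,0],"grip": 0.8},
  {"slide": [0,0,-0.018],"rot": [0,0,0],"grip": 0.8},
  {"slide": [0,0,0],"rot": [0,0,0],"grip": 0.3},
  {"slide": [0,0,0],"rot": [0,0,0],"grip": 0.3},
  {"slide": [0,0,0],"rot": [0,0,0],"grip": 0.3},
  {"slide": [0,0,0],"rot": [0,0,0],"grip": 0.3},
], newtons=5)

```text
time: 29.85
ee_pos: [0.6033, 0.1411, 0.0853]
eef_rot: [0.655, 0.756, 0.001, 0.0]
ft_force: [1.6, 0.9, 0.7]
width: 0.0374
grip_force: 1.1
```

Call:
arm_command([
  {"slide": [0,0,0],"rot": [0,0,0],"grip": 0.3},
  {"slide": [0,0,0],"rot": [0,0,0],"grip": 0.3},
  {"slide": [0,0,0],"rot": [0,0,0],"grip": 0.3},
  {"slide": [0,0,0],"rot": [0,0,0],"grip": 0.3},
  {"slide": [0,0,0],"rot": [0,0,0],"grip": 0.3},
  {"slide": [0,0,0],"rot": [0,0,0],"grip": 0.3},
  {"slide": [0,0,0],"rot": [0,0,0],"grip": 0.3},
  {"slide": [0,0,0],"rot": [0,0,0],"grip": 0.3},
])

```text
time: 30.85
ee_pos: [0.6035, 0.1412, 0.0851]
eef_rot: [0.655, 0.756, 0.001, 0.0]
ft_force: [4.4, 0.9, 5.6]
width: 0.0361
grip_force: 5.0
```

```bash
python3 - <<'E'
from h import *
a=[]
for i in range(6):
    eyes.camera("top");s=sensors.read_state();a.append(np.r_[s["ee_pos"],s["ft_force"],s["torque"],s["width"],s["grip_force"]])
print(np.mean(a,0).round(4),np.std(a,0).round(4))
E
```

```text
[ 0.6035  0.1411  0.0851  3.4726  0.6022  5.2756  0.1549 -0.9765 -0.0539
  0.0361  5.0013] [0.000e+00 0.000e+00 0.000e+00 2.944e-01 3.352e-01 5.233e-01 2.230e-02
 2.740e-02 2.320e-02 1.000e-04 0.000e+00]
```

Call:
arm_command([
  {"slide": [0,0,0],"rot": [0,0,0],"grip": 0.8},
  {"slide": [0,0,0],"rot": [0,0,0],"grip": 0.8},
  {"slide": [0,0,0],"rot": [0,0,0],"grip": 0.8},
  {"slide": [0,0,0],"rot": [0,0,0],"grip": 0.8},
  {"slide": [0,0,0.04],"rot": [0,0,0],"grip": 0.8},
  {"slide": [0,0,0],"rot": [0,0,9],"grip": 0.8},
  {"slide": [0,0,0],"rot": [0,0,9],"grip": 0.8},
  {"slide": [0,0,0],"rot": [0,0,9],"grip": 0.8},
])

```text
time: 32.15
ee_pos: [0.6027, 0.1409, 0.1246]
eef_rot: [0.458, 0.889, -0.0, 0.0]
ft_force: [-0.0, -0.4, -0.1]
width: 0.0694
grip_force: 0.0
```

Call:
arm_command([
  {"slide": [0,0,0],"rot": [0,0,9],"grip": 0.8},
  {"slide": [0,0,0],"rot": [0,0,9],"grip": 0.8},
  {"slide": [0,0,0],"rot": [0,0,9],"grip": 0.8},
  {"slide": [0,0,0],"rot": [0,0,9],"grip": 0.8},
  {"slide": [0,0,0],"rot": [0,0,9],"grip": 0.8},
  {"slide": [0,0,0],"rot": [0,0,9],"grip": 0.8},
  {"slide": [0,0,0],"rot": [0,0,9],"grip": 0.8},
  {"slide": [0,0,0],"rot": [0,0,0],"grip": 0.8},
])

```text
time: 33.15
ee_pos: [0.6027, 0.1408, 0.1243]
eef_rot: [-0.071, 0.997, 0.0, -0.0]
ft_force: [0.3, -1.1, 1.0]
width: 0.0697
grip_force: 0.0
```

Call:
arm_command([
  {"slide": [0,0,-0.02],"rot": [0,0,0],"grip": 0.8},
  {"slide": [0,0,-0.02],"rot": [0,0,0],"grip": 0.8},
  {"slide": [0,0,0],"rot": [0,0,0],"grip": 0.3},
  {"slide": [0,0,0],"rot": [0,0,0],"grip": 0.3},
  {"slide": [0,0,0],"rot": [0,0,0],"grip": 0.3},
  {"slide": [0,0,0],"rot": [0,0,0],"grip": 0.3},
  {"slide": [0,0,0],"rot": [0,0,0],"grip": 0.3},
  {"slide": [0,0,0],"rot": [0,0,0],"grip": 0.3},
])

```text
time: 34.15
ee_pos: [0.6032, 0.1405, 0.0849]
eef_rot: [-0.071, 0.997, -0.0, 0.0]
ft_force: [1.6, -2.8, 1.6]
width: 0.0362
grip_force: 5.0
```

```bash
cat >> h.py <<'E'
def avg(n=6):
    a=[]
    for i in range(n):
        eyes.camera("top");s=sensors.read_state();a.append(np.r_[s["ee_pos"],s["eef_rot"],s["ft_force"],s["torque"],s["width"],s["grip_force"]])
    m=np.mean(a,0);print("pos",m[:3].round(4),"psi",round(np.degrees(2*np.arctan2(m[4],m[3]))%360,2),"q",m[3:7].round(4),"F",m[7:10].round(1),"M",m[10:13].round(2),"w",m[13:].round(4))
E
python3 -c "
from h import *
avg()"
```

```text
pos [0.6031 0.1408 0.0847] psi 188.15 q [-7.110e-02  9.975e-01 -0.000e+00  2.000e-04] F [ 1.4 -1.9  2.1] M [-0.42 -0.4  -0.03] w [0.0361 4.9881]
```

Call:
arm_command([
  {"slide": [0,0,0],"rot": [0,0,0],"grip": 0.2},
  {"slide": [0,0,0],"rot": [0,0,0],"grip": 0.2},
  {"slide": [0,0,0],"rot": [0,0,0],"grip": 0.2},
  {"slide": [0,0,0],"rot": [0,0,0],"grip": 0.2},
  {"slide": [0.001,0,0.001],"rot": [0,0,0],"grip": 0.2},
  {"slide": [0.001,0,0],"rot": [0,0,0],"grip": 0.2},
  {"slide": [0,0,0],"rot": [0,0,0],"grip": 0.2},
  {"slide": [0,0,0],"rot": [0,0,0],"grip": 0.2},
], newtons=40)

```text
time: 35.45
ee_pos: [0.6045, 0.1412, 0.0853]
eef_rot: [-0.071, 0.997, 0.0, -0.0]
ft_force: [-1.3, -0.8, -3.6]
width: 0.0358
grip_force: 40.0
```

Call:
arm_command([
  {"slide": [0.001,0,0],"rot": [0,0,0],"grip": 0.2},
  {"slide": [0,0,0],"rot": [0,0,0],"grip": 0.2},
  {"slide": [0,0,0],"rot": [0,0,0],"grip": 0.2},
  {"slide": [0,0,0],"rot": [0,0,0],"grip": 0.2},
  {"slide": [0,0,0],"rot": [0,0,0],"grip": 0.2},
  {"slide": [0,0,0],"rot": [0,0,0],"grip": 0.2},
  {"slide": [0,0,0],"rot": [0,0,0],"grip": 0.2},
  {"slide": [0,0,0],"rot": [0,0,0],"grip": 0.2},
])

```text
time: 36.45
ee_pos: [0.6058, 0.1409, 0.0855]
eef_rot: [-0.071, 0.997, 0.0, -0.0]
ft_force: [0.3, 0.9, -3.0]
width: 0.0359
grip_force: 40.0
```

Call:
arm_command([
  {"slide": [0.001,0,0],"rot": [0,0,0],"grip": 0.2},
  {"slide": [0,0,0],"rot": [0,0,0],"grip": 0.2},
  {"slide": [0,0,0],"rot": [0,0,0],"grip": 0.2},
  {"slide": [0,0,0],"rot": [0,0,0],"grip": 0.2},
  {"slide": [0,0,0],"rot": [0,0,0],"grip": 0.2},
  {"slide": [0,0,0],"rot": [0,0,0],"grip": 0.2},
  {"slide": [0,0,0],"rot": [0,0,0],"grip": 0.2},
  {"slide": [0,0,0],"rot": [0,0,0],"grip": 0.2},
])

```text
time: 37.45
ee_pos: [0.6068, 0.141, 0.0856]
eef_rot: [-0.071, 0.997, 0.0, -0.0]
ft_force: [-0.0, -0.3, -3.8]
width: 0.0355
grip_force: 40.0
```

Call:
arm_command([
  {"slide": [0.001,0,0],"rot": [0,0,0],"grip": 0.2},
  {"slide": [0,0,0],"rot": [0,0,0],"grip": 0.2},
  {"slide": [0,0,0],"rot": [0,0,0],"grip": 0.2},
  {"slide": [0,0,0],"rot": [0,0,0],"grip": 0.2},
  {"slide": [0,0,0],"rot": [0,0,0],"grip": 0.2},
  {"slide": [0,0,0],"rot": [0,0,0],"grip": 0.2},
  {"slide": [0,0,0],"rot": [0,0,0],"grip": 0.2},
  {"slide": [0,0,0],"rot": [0,0,0],"grip": 0.2},
])

```text
time: 38.45
ee_pos: [0.6074, 0.141, 0.0854]
eef_rot: [-0.071, 0.997, -0.0, -0.0]
ft_force: [-5.7, -0.4, -1.1]
width: 0.0358
grip_force: 40.0
```

Call:
arm_command([
  {"slide": [-0.003,0.001,0],"rot": [0,0,0],"grip": 0.2},
  {"slide": [0,0.001,0],"rot": [0,0,0],"grip": 0.2},
  {"slide": [0,0,0],"rot": [0,0,0],"grip": 0.2},
  {"slide": [0,0,0],"rot": [0,0,0],"grip": 0.2},
  {"slide": [0,0,0],"rot": [0,0,0],"grip": 0.2},
  {"slide": [0,0,0],"rot": [0,0,0],"grip": 0.2},
  {"slide": [0,0,0],"rot": [0,0,0],"grip": 0.2},
  {"slide": [0,0,0],"rot": [0,0,0],"grip": 0.2},
])

```text
time: 39.45
ee_pos: [0.6056, 0.1415, 0.0857]
eef_rot: [-0.071, 0.998, -0.001, 0.0]
ft_force: [0.1, -5.7, -1.6]
width: 0.0356
grip_force: 40.0
```

Call:
arm_command([
  {"slide": [0,-0.001,0],"rot": [0,0,0],"grip": 0.2},
  {"slide": [0,-0.001,0],"rot": [0,0,0],"grip": 0.2},
  {"slide": [0,-0.001,0],"rot": [0,0,0],"grip": 0.2},
  {"slide": [0,-0.001,0],"rot": [0,0,0],"grip": 0.2},
  {"slide": [0,0,0],"rot": [0,0,0],"grip": 0.2},
  {"slide": [0,0,0],"rot": [0,0,0],"grip": 0.2},
  {"slide": [0,0,0],"rot": [0,0,0],"grip": 0.2},
  {"slide": [0,0,0],"rot": [0,0,0],"grip": 0.2},
])

```text
time: 40.45
ee_pos: [0.6048, 0.139, 0.0856]
eef_rot: [-0.071, 0.997, 0.0, 0.0]
ft_force: [-0.1, -0.6, -3.7]
width: 0.0355
grip_force: 40.0
```

The pin centre is at about (0.6053, 0.1393) in TCP readings. Now I'll lift the bar high and turn it.

Call:
arm_command([
  {"slide": [0,0,0.015],"rot": [0,0,0],"grip": 0.2},
  {"slide": [0,0,0.02],"rot": [0,0,0],"grip": 0.2},
  {"slide": [0,0,0.02],"rot": [0,0,0],"grip": 0.2},
  {"slide": [0,0,0.025],"rot": [0,0,0],"grip": 0.2},
  {"slide": [0,0,0.025],"rot": [0,0,0],"grip": 0.2},
  {"slide": [0,0,0.025],"rot": [0,0,0],"grip": 0.2},
  {"slide": [0,0,0.02],"rot": [0,0,0],"grip": 0.2},
  {"slide": [0,0,0.01],"rot": [0,0,0],"grip": 0.2},
])

```text
time: 41.45
ee_pos: [0.6051, 0.1393, 0.2473]
eef_rot: [-0.071, 0.997, 0.0, 0.001]
ft_force: [0.6, -0.2, -2.9]
width: 0.0357
grip_force: 40.0
```

Call:
arm_command([
  {"slide": [0,0,0],"rot": [0,0,-5],"grip": 0.2},
  {"slide": [0,0,0],"rot": [0,0,-8],"grip": 0.2},
  {"slide": [0,0,0],"rot": [0,0,-8],"grip": 0.2},
  {"slide": [0,0,0],"rot": [0,0,-8],"grip": 0.2},
  {"slide": [0,0,0],"rot": [0,0,-8],"grip": 0.2},
  {"slide": [0,0,0],"rot": [0,0,-8],"grip": 0.2},
  {"slide": [0,0,0],"rot": [0,0,-8],"grip": 0.2},
  {"slide": [0,0,0],"rot": [0,0,-8],"grip": 0.2},
])

```text
time: 42.45
ee_pos: [0.6045, 0.139, 0.2452]
eef_rot: [0.447, 0.895, -0.0, -0.0]
ft_force: [-0.4, -0.3, -3.2]
width: 0.0358
grip_force: 40.0
```

Call:
arm_command([
  {"slide": [0,0,0],"rot": [0,0,-8],"grip": 0.2},
  {"slide": [0,0,0],"rot": [0,0,-8],"grip": 0.2},
  {"slide": [0,0,0],"rot": [0,0,-8],"grip": 0.2},
  {"slide": [0,0,0],"rot": [0,0,-8],"grip": 0.2},
  {"slide": [0,0,0],"rot": [0,0,-8],"grip": 0.2},
  {"slide": [0,0,0],"rot": [0,0,-8],"grip": 0.2},
  {"slide": [0,0,0],"rot": [0,0,-8],"grip": 0.2},
  {"slide": [0,0,0],"rot": [0,0,-8],"grip": 0.2},
])

```text
time: 43.45
ee_pos: [0.6045, 0.1391, 0.2452]
eef_rot: [0.853, 0.522, -0.0, -0.0]
ft_force: [-0.6, 0.1, -2.8]
width: 0.036
grip_force: 40.0
```

Call:
arm_command([
  {"slide": [0,0,0],"rot": [0,0,-8],"grip": 0.2},
  {"slide": [0,0,0],"rot": [0,0,-8],"grip": 0.2},
  {"slide": [0,0,0],"rot": [0,0,-8],"grip": 0.2},
  {"slide": [0,0,0],"rot": [0,0,-8],"grip": 0.2},
  {"slide": [0,0,0],"rot": [0,0,-8],"grip": 0.2},
  {"slide": [0,0,0],"rot": [0,0,-8],"grip": 0.2},
  {"slide": [0,0,0],"rot": [0,0,-6],"grip": 0.2},
  {"slide": [0,0,0],"rot": [0,0,0],"grip": 0.2},
])

```text
time: 44.45
ee_pos: [0.6046, 0.1391, 0.2452]
eef_rot: [0.997, 0.08, -0.0, 0.0]
ft_force: [0.3, 0.2, -4.0]
width: 0.0356
grip_force: 40.0
```

```bash
python3 - <<'E'
from h import *
avg()
c=eyes.camera("side");p=eyes.camera("top")
a=np.array(c["pixels"])[140:320,165:345,::-1];b=np.array(p["pixels"])[110:240,170:330,::-1]
k=lambda a:cv2.resize(a,(400,400),interpolation=cv2.INTER_CUBIC);cv2.imwrite("pics/t7.png",np.hstack([k(a),k(b)]))
E
```

```text
pos [0.6047 0.139  0.2454] psi 9.29 q [ 9.967e-01  8.100e-02 -2.000e-04  0.000e+00] F [-0.4 -0.1 -3.1] M [0.08 0.04 0.01] w [3.57000e-02 3.99596e+01]
```

View pics/t7.png

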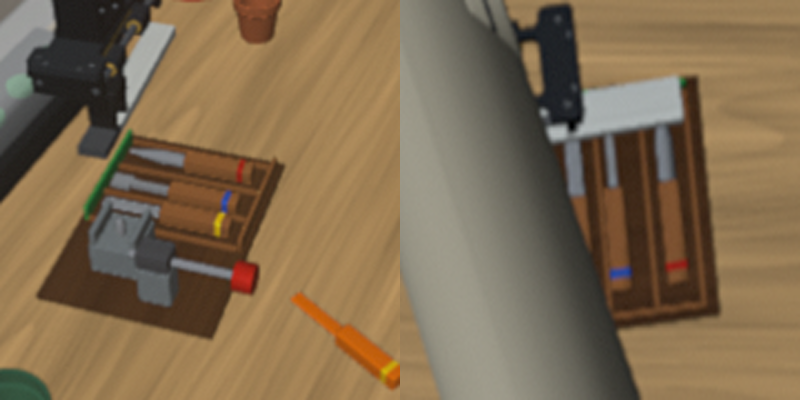

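The bar is turned, with its long arm over the tray. Lowering it onto the pin.

Call:
arm_command([
  {"slide": [0.0005,0.0003,-0.02],"rot": [0,0,-1.2],"grip": 0.2},
  {"slide": [0,0,-0.025],"rot": [0,0,0],"grip": 0.2},
  {"slide": [0,0,-0.025],"rot": [0,0,0],"grip": 0.2},
  {"slide": [0,0,-0.025],"rot": [0,0,0],"grip": 0.2},
  {"slide": [0,0,-0.02],"rot": [0,0,0],"grip": 0.2},
  {"slide": [0,0,-0.015],"rot": [0,0,0],"grip": 0.2},
  {"slide": [0,0,0],"rot": [0,0,0],"grip": 0.2},
  {"slide": [0,0,0],"rot": [0,0,0],"grip": 0.2},
])

```text
time: 45.85
ee_pos: [0.6059, 0.1395, 0.1165]
eef_rot: [0.998, 0.07, 0.001, -0.0]
ft_force: [-0.2, 0.4, -3.4]
width: 0.0356
grip_force: 40.0
```

Call:
arm_command([
  {"slide": [0,0,-0.004],"rot": [0,0,0],"grip": 0.2},
  {"slide": [0,0,-0.004],"rot": [0,0,0],"grip": 0.2},
  {"slide": [0,0,-0.004],"rot": [0,0,0],"grip": 0.2},
  {"slide": [0,0,-0.003],"rot": [0,0,0],"grip": 0.2},
  {"slide": [0,0,0],"rot": [0,0,0],"grip": 0.2},
  {"slide": [0,0,0],"rot": [0,0,0],"grip": 0.2},
  {"slide": [0,0,0],"rot": [0,0,0],"grip": 0.2},
  {"slide": [0,0,0],"rot": [0,0,0],"grip": 0.2},
])

```text
time: 46.85
ee_pos: [0.6054, 0.1393, 0.1007]
eef_rot: [0.998, 0.069, 0.0, 0.0]
ft_force: [-0.4, -0.4, -3.1]
width: 0.0355
grip_force: 40.0
```

Call:
arm_command([
  {"slide": [0,0,-0.004],"rot": [0,0,0],"grip": 0.2},
  {"slide": [0,0,-0.004],"rot": [0,0,0],"grip": 0.2},
  {"slide": [0,0,-0.004],"rot": [0,0,0],"grip": 0.2},
  {"slide": [0,0,-0.003],"rot": [0,0,0],"grip": 0.2},
  {"slide": [0,0,-0.001],"rot": [0,0,0],"grip": 0.2},
  {"slide": [0,0,0],"rot": [0,0,0],"grip": 0.2},
  {"slide": [0,0,0],"rot": [0,0,0],"grip": 0.2},
  {"slide": [0,0,0],"rot": [0,0,0],"grip": 0.2},
])

```text
time: 47.85
ee_pos: [0.6054, 0.1393, 0.0847]
eef_rot: [0.998, 0.07, 0.0, 0.0]
ft_force: [-1.0, -0.2, -1.4]
width: 0.0358
grip_force: 40.0
```

Call:
arm_command([
  {"slide": [0,0,0],"rot": [0,0,0],"grip": 0.8},
  {"slide": [0,0,0],"rot": [0,0,0],"grip": 0.8},
  {"slide": [0,0,0],"rot": [0,0,0],"grip": 0.8},
  {"slide": [0,0,0],"rot": [0,0,0],"grip": 0.8},
  {"slide": [0,0,0],"rot": [0,0,0],"grip": 0.8},
  {"slide": [0,0,0.03],"rot": [0,0,0],"grip": 0.8},
  {"slide": [0,0,0.04],"rot": [0,0,0],"grip": 0.8},
  {"slide": [0,0,0.03],"rot": [0,0,0],"grip": 0.8},
])

```text
time: 48.85
ee_pos: [0.6056, 0.1394, 0.1864]
eef_rot: [0.998, 0.07, 0.001, -0.0]
ft_force: [0.5, 0.6, 0.3]
width: 0.0698
grip_force: 0.0
```

Call:
arm_command([
  {"slide": [-0.022,0.003,0],"rot": [0,0,0],"grip": 0.7},
  {"slide": [-0.024,0.003,0],"rot": [0,0,0],"grip": 0.7},
  {"slide": [-0.024,0.003,0],"rot": [0,0,0],"grip": 0.7},
  {"slide": [-0.024,0.003,0],"rot": [0,0,0],"grip": 0.7},
  {"slide": [-0.024,0.003,0],"rot": [0,0,0],"grip": 0.7},
  {"slide": [-0.024,0.003,0],"rot": [0,0,0],"grip": 0.7},
  {"slide": [-0.024,0.003,0],"rot": [0,0,0],"grip": 0.7},
  {"slide": [0,0.0015,0],"rot": [0,0,0],"grip": 0.7},
])

```text
time: 49.85
ee_pos: [0.4384, 0.162, 0.1849]
eef_rot: [0.998, 0.07, 0.0, 0.0]
ft_force: [-0.1, 0.3, 0.1]
width: 0.0608
grip_force: 0.0
```

```bash
python3 - <<'E'
from h import *
avg(2)
c=eyes.camera("side");p=eyes.camera("top")
a=np.array(c["pixels"])[170:310,165:305,::-1];b=np.array(p["pixels"])[120:240,180:300,::-1]
k=lambda a:cv2.resize(a,(400,400),interpolation=cv2.INTER_CUBIC);cv2.imwrite("pics/t8.png",np.hstack([k(a),k(b)]))
E
```

```text
pos [0.4396 0.1619 0.1849] psi 7.99 q [9.976e-01 6.970e-02 5.000e-04 2.000e-04] F [ 0.  -0.4 -0.3] M [ 0.05  0.   -0.01] w [0.0609 0.    ]
```

View pics/t8.png

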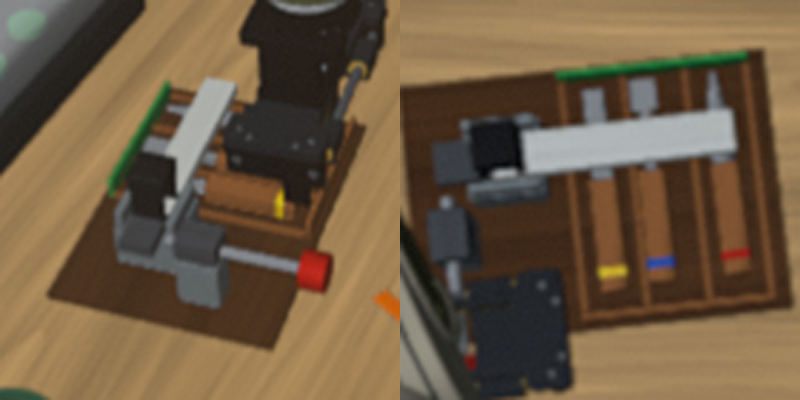

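The keeper is seated with its arm over the tray. The weeder sits closer to the left ridge, so I'll check it once the bolt is home. Pushing the knob in now.

Call:
arm_command([
  {"slide": [-0.001,0,-0.03],"rot": [0,0,0],"grip": 0.7},
  {"slide": [0,0,-0.04],"rot": [0,0,0],"grip": 0.7},
  {"slide": [0,0,-0.035],"rot": [0,0,0],"grip": 0.7},
  {"slide": [0,0,-0.025],"rot": [0,0,0],"grip": 0.7},
  {"slide": [0,0,0],"rot": [0,0,0],"grip": 0.2},
  {"slide": [0,0,0],"rot": [0,0,0],"grip": 0.2},
  {"slide": [0,0,0],"rot": [0,0,0],"grip": 0.2},
  {"slide": [0,0,0],"rot": [0,0,0],"grip": 0.2},
], newtons=25)

```text
time: 51.05
ee_pos: [0.4392, 0.162, 0.0556]
eef_rot: [0.998, 0.069, 0.001, -0.0]
ft_force: [-0.7, 1.0, 3.7]
width: 0.0356
grip_force: 25.0
```

Call:
arm_command([
  {"slide": [0,0,0],"rot": [0,0,0],"grip": 0.2},
  {"slide": [0,0,0],"rot": [0,0,0],"grip": 0.2},
  {"slide": [0.006,0.0008,0],"rot": [0,0,0],"grip": 0.2},
  {"slide": [0.007,0.001,0],"rot": [0,0,0],"grip": 0.2},
  {"slide": [0.007,0.001,0],"rot": [0,0,0],"grip": 0.2},
  {"slide": [0.007,0.001,0],"rot": [0,0,0],"grip": 0.2},
  {"slide": [0,0,0],"rot": [0,0,0],"grip": 0.2},
  {"slide": [0,0,0],"rot": [0,0,0],"grip": 0.2},
])

```text
time: 52.05
ee_pos: [0.4667, 0.1656, 0.0556]
eef_rot: [0.998, 0.069, 0.001, -0.0]
ft_force: [2.5, -0.5, 5.3]
width: 0.0356
grip_force: 25.0
```

Call:
arm_command([
  {"slide": [0.006,0.0008,0],"rot": [0,0,0],"grip": 0.2},
  {"slide": [0.004,0.0006,0],"rot": [0,0,0],"grip": 0.2},
  {"slide": [0.002,0.0003,0],"rot": [0,0,0],"grip": 0.2},
  {"slide": [0.001,0.0001,0],"rot": [0,0,0],"grip": 0.2},
  {"slide": [0,0,0],"rot": [0,0,0],"grip": 0.2},
  {"slide": [0,0,0],"rot": [0,0,0],"grip": 0.2},
  {"slide": [0,0,0],"rot": [0,0,0],"grip": 0.2},
  {"slide": [0,0,0],"rot": [0,0,0],"grip": 0.2},
])

```text
time: 53.05
ee_pos: [0.4789, 0.1671, 0.0555]
eef_rot: [0.998, 0.069, 0.001, 0.0]
ft_force: [-1.6, -1.8, 9.9]
width: 0.0354
grip_force: 25.0
```

Call:
arm_command([
  {"slide": [0.001,0.0001,0],"rot": [0,0,0],"grip": 0.2},
  {"slide": [0.001,0.0002,0],"rot": [0,0,0],"grip": 0.2},
  {"slide": [0,0,0],"rot": [0,0,0],"grip": 0.2},
  {"slide": [0,0,0],"rot": [0,0,0],"grip": 0.2},
  {"slide": [0,0,0],"rot": [0,0,0],"grip": 0.2},
  {"slide": [0,0,0],"rot": [0,0,0],"grip": 0.2},
  {"slide": [0,0,0],"rot": [0,0,0],"grip": 0.2},
  {"slide": [0,0,0],"rot": [0,0,0],"grip": 0.2},
])

```text
time: 54.05
ee_pos: [0.4789, 0.1671, 0.0553]
eef_rot: [0.998, 0.069, -0.001, 0.001]
ft_force: [-11.6, -3.7, 18.5]
width: 0.0355
grip_force: 25.0
```

At the home stop (force rose, no further travel). Release and retreat, then inspect.

Call:
arm_command([
  {"slide": [0,0,0],"rot": [0,0,0],"grip": 0.7},
  {"slide": [0,0,0],"rot": [0,0,0],"grip": 0.7},
  {"slide": [0,0,0],"rot": [0,0,0],"grip": 0.7},
  {"slide": [0,0,0],"rot": [0,0,0],"grip": 0.7},
  {"slide": [0,0,0.04],"rot": [0,0,0],"grip": 0.7},
  {"slide": [0,0,0.05],"rot": [0,0,0],"grip": 0.7},
  {"slide": [0,0,0.05],"rot": [0,0,0],"grip": 0.7},
  {"slide": [-0.02,0.03,0.03],"rot": [0,0,0],"grip": 0.7},
])

```text
time: 55.05
ee_pos: [0.4618, 0.1962, 0.2269]
eef_rot: [0.998, 0.067, 0.001, -0.0]
ft_force: [0.6, 0.4, -0.2]
width: 0.0611
grip_force: 0.0
```

Call:
arm_command([
  {"slide": [-0.01,0.04,0],"rot": [0,0,8],"grip": 0.7},
  {"slide": [-0.01,0.04,0],"rot": [0,0,8],"grip": 0.7},
  {"slide": [-0.01,0.04,0],"rot": [0,0,8],"grip": 0.7},
  {"slide": [-0.01,0.04,0],"rot": [0,0,8],"grip": 0.7},
  {"slide": [-0.01,0.04,0],"rot": [0,0,8],"grip": 0.7},
  {"slide": [0,0.03,0],"rot": [0,0,8],"grip": 0.7},
  {"slide": [0,0,0],"rot": [0,0,0],"grip": 0.7},
  {"slide": [0,0,0],"rot": [0,0,0],"grip": 0.7},
])

```text
time: 56.05
ee_pos: [0.4106, 0.4269, 0.2243]
eef_rot: [0.884, 0.468, -0.0, 0.0]
ft_force: [0.1, -0.3, 0.5]
width: 0.0608
grip_force: 0.0
```

```bash
python3 - <<'E'
from h import *
st()
p=eyes.camera("top");c=eyes.camera("side")
q=np.load("rack.npy").copy();q[:2]+=[.0016,-.0014]
def rk(w): d=w[:2]-q[:2];C,S=np.cos(q[2]),np.sin(q[2]);return np.round(1000*np.array([C*d[0]+S*d[1],-S*d[0]+C*d[1]])-[-30,-123],1)
for o in("weeder","dibber","widger"):
    for b in eyes.look_for(o,p)[:2]:
        l,t,r,bo=b["bbox"]; print(o,round(b["conf"],2),np.round(b["bbox"]).tolist(),"tray frame: tip end",rk(px2w(p,(l+r)/2,t,.02)),"handle end",rk(px2w(p,(l+r)/2,bo,.03)))
# wood-vs-dark profile rows across the tray for handles and ridges
a=np.array(c["pixels"])[180:300,175:295,::-1];b=np.array(p["pixels"])[128:228,180:300,::-1]
cv2.imwrite("pics/t9.png",np.hstack([cv2.resize(a,(300,600),interpolation=cv2.INTER_CUBIC)[:, :],cv2.resize(b,(500,600),interpolation=cv2.INTER_CUBIC)]) if 0 else np.hstack([cv2.resize(a,(400,400),interpolation=cv2.INTER_CUBIC),cv2.resize(b,(400,400),interpolation=cv2.INTER_CUBIC)]))
E
```

```text
{'time': 56.05, 'joint_positions': [-0.231, 0.37, -0.826, 1.515, 0.274, 1.378, -1.672], 'ee_pos': [0.411, 0.427, 0.224], 'eef_rot': [0.884, 0.468, -0.0, 0.0], 'ft_force': [0.078, -0.272, 0.491], 'width': 0.061, 'grip_force': 0.0}
weeder 0.66 [249.0, 141.0, 262.0, 206.0] tray frame: tip end [90.9 -1. ] handle end [-83.3  19.7]
weeder 0.49 [188.0, 164.0, 206.0, 223.0] tray frame: tip end [ 48.4 162. ] handle end [-108.9  177.2]
dibber 0.71 [273.0, 168.0, 288.0, 202.0] tray frame: tip end [ 10.7 -57.4] handle end [-80.5 -45.7]
dibber 0.37 [71.0, 155.0, 117.0, 194.0] tray frame: tip end [104.5 429.3] handle end [ -2.5 434.7]
widger 0.89 [185.0, 246.0, 221.0, 306.0] tray frame: tip end [-169.9  170. ] handle end [-322.8  184.8]
widger 0.54 [234.0, 149.0, 247.0, 211.0] tray frame: tip end [74.4 42.8] handle end [-92.5  61.7]
```

View pics/t9.png

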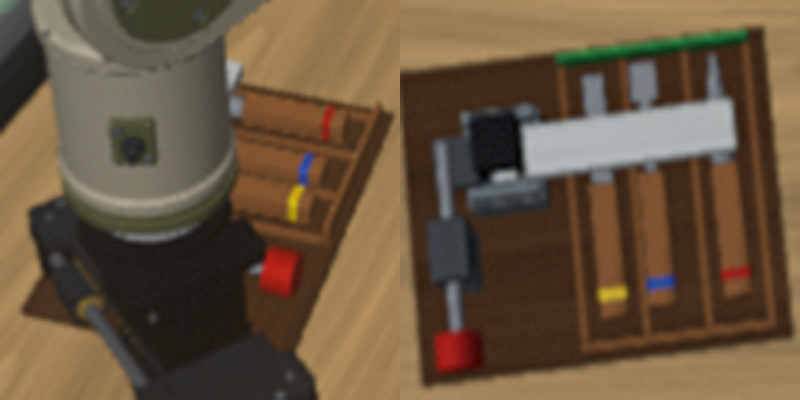

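The bolt lies over the tail. The weeder is close to its ridge, so I'll clear the view and measure it.

Call:
arm_command([
  {"slide": [0.01,-0.05,0.01],"rot": [0,0,-8],"grip": 0.7},
  {"slide": [0.01,-0.05,0.01],"rot": [0,0,-8],"grip": 0.7},
  {"slide": [0,-0.05,0.01],"rot": [0,0,-8],"grip": 0.7},
  {"slide": [0,-0.05,0],"rot": [0,0,-8],"grip": 0.7},
  {"slide": [0,-0.05,0],"rot": [0,0,-8],"grip": 0.7},
  {"slide": [0,-0.05,0],"rot": [0,0,-8],"grip": 0.7},
  {"slide": [0,-0.05,0],"rot": [0,0,0],"grip": 0.7},
  {"slide": [0,-0.05,0],"rot": [0,0,0],"grip": 0.7},
])

```text
time: 57.3
ee_pos: [0.43, 0.0257, 0.255]
eef_rot: [0.998, 0.069, 0.001, 0.0]
ft_force: [0.3, -0.7, -1.5]
width: 0.0608
grip_force: 0.0
```

Call:
arm_command([
  {"slide": [0,-0.05,0],"rot": [0,0,0],"grip": 0.7},
  {"slide": [0,-0.05,0],"rot": [0,0,0],"grip": 0.7},
  {"slide": [0,-0.05,0],"rot": [0,0,0],"grip": 0.7},
  {"slide": [0,-0.05,0],"rot": [0,0,0],"grip": 0.7},
  {"slide": [-0.02,-0.05,0],"rot": [0,0,0],"grip": 0.7},
  {"slide": [-0.02,-0.05,0],"rot": [0,0,0],"grip": 0.7},
  {"slide": [-0.02,-0.05,0],"rot": [0,0,0],"grip": 0.7},
  {"slide": [0,-0.05,0],"rot": [0,0,0],"grip": 0.7},
])

```text
time: 58.3
ee_pos: [0.3685, -0.3745, 0.2553]
eef_rot: [0.998, 0.068, 0.0, 0.001]
ft_force: [0.9, 0.9, 0.3]
width: 0.0609
grip_force: 0.0
```

```bash
python3 - <<'E'
from h import *
st()
p=eyes.camera("top");c=eyes.camera("side")
q=np.load("rack.npy").copy();q[:2]+=[.0016,-.0014]
C,S=np.cos(q[2]),np.sin(q[2])
def W(x,y,z):
    x,y=(x-30)/1e3,(y-123)/1e3; return [q[0]+C*x-S*y,q[1]+S*x+C*y,z/1e3]
# rectify tray plane: top view at z=8+22 (tool tops) ; 3 px/mm
def rect(p,z,k=3):
    xs=np.arange(100,-105,-1/k);ys=np.arange(85,-86,-1/k)
    m=np.array([[w2px(p,W(x,y,z)) for y in ys] for x in xs],np.float32)
    return cv2.remap(np.ascontiguousarray(p["pixels"])[:,:,::-1],m,None,cv2.INTER_CUBIC)
r=rect(p,25,2);s=rect(c,30,2)
for im in(r,s):
    for y in(50,0,-50): cv2.circle(im,(int((85-y)*2),int((100+37)*2)),1,(255,255,0),-1)
cv2.imwrite("pics/t10.png",np.hstack([r,s]));print(r.shape)
np.save("top_rect.npy",r)
for x in(-40,-60):
    g=r[int((100-x)*2)-4:int((100-x)*2)+4].mean(0)[:,2]; print(x,[(int(85-i/2),int(g[i])) for i in range(0,342,6)])
E
```

```text
{'time': 58.3, 'joint_positions': [0.716, 0.096, -0.011, 1.675, 0.001, 1.369, -0.729], 'ee_pos': [0.369, -0.375, 0.255], 'eef_rot': [0.998, 0.068, 0.0, 0.001], 'ft_force': [0.945, 0.907, 0.334], 'width': 0.061, 'grip_force': 0.0}
(410, 342, 3)
-40 [(85, 61), (82, 61), (79, 84), (76, 107), (73, 90), (70, 65), (67, 61), (64, 70), (61, 102), (58, 123), (55, 127), (52, 127), (49, 128), (46, 124), (43, 111), (40, 80), (37, 57), (34, 61), (31, 71), (28, 97), (25, 104), (22, 104), (19, 124), (16, 127), (13, 129), (10, 128), (7, 124), (4, 110), (1, 76), (-2, 63), (-5, 65), (-8, 63), (-11, 64), (-14, 64), (-17, 65), (-20, 84), (-23, 107), (-26, 89), (-29, 65), (-32, 62), (-35, 79), (-38, 114), (-41, 126), (-44, 127), (-47, 128), (-50, 127), (-53, 123), (-56, 108), (-59, 75), (-62, 58), (-65, 63), (-68, 72), (-71, 98), (-74, 104), (-77, 75), (-80, 63), (-83, 63)]
-60 [(85, 61), (82, 63), (79, 85), (76, 107), (73, 86), (70, 63), (67, 60), (64, 75), (61, 114), (58, 138), (55, 134), (52, 131), (49, 132), (46, 129), (43, 115), (40, 83), (37, 57), (34, 60), (31, 74), (28, 99), (25, 104), (22, 82), (19, 82), (16, 92), (13, 95), (10, 95), (7, 86), (4, 71), (1, 59), (-2, 64), (-5, 67), (-8, 67), (-11, 68), (-14, 66), (-17, 67), (-20, 88), (-23, 109), (-26, 92), (-29, 69), (-32, 65), (-35, 86), (-38, 126), (-41, 139), (-44, 133), (-47, 133), (-50, 132), (-53, 129), (-56, 120), (-59, 86), (-62, 65), (-65, 66), (-68, 79), (-71, 103), (-74, 105), (-77, 76), (-80, 66), (-83, 67)]
```

View pics/t10.png

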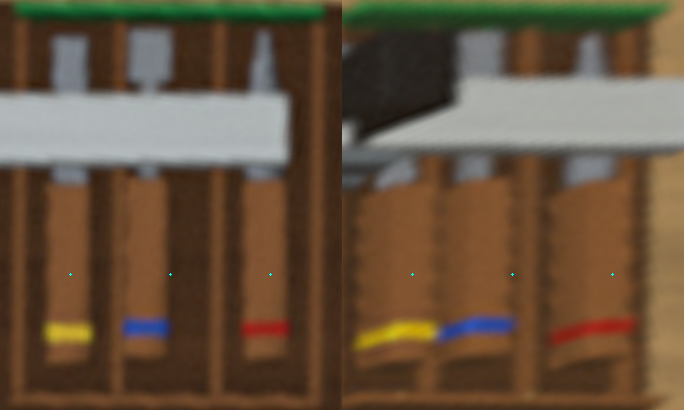

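The rectified view shows all three handles inside their lanes. The weeder (y 2 to 23 mm) lies beside its fully visible ridge, tips are near x +85, and the keeper and bolt are in place. Handing in.

```bash
python3 -c "
from h import *
print(order.close_job())"
```

```text
the job is handed in; nothing more can be done
None
```

I put the dibber, weeder and widger in the tray lanes with their tips to the green end, turned and reseated the keeper over them, pushed the knob home and handed the job in at about 58 s of the 208 s allowed; no verdict came back.

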